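Clear the slide bed, lay the tube block wells up and index it under the UV lamp

TASK

The aluminium tube block has drained standing on end on the slide carriage and now goes under the UV lamp. Take the white reagent bottle off the carriage and stand it upright on the free bench; then, with the carriage still pinned where it is, push the block over the front edge of the raised bed so that it tips (do not pick it up) and lies flat on the bed, wells up. Then pull the plunger knob, slide the carriage until the block is under the flat rectangular lamp head, not the slim round probe, and let the knob drop fully home in the hole there, without striking the lamp or the probe and leaving the other things on the bench where they are.

Things in the scene. Friction and masses are not known exactly. Their poses are not given: they have to be found in the camera images.
- rig: fixed slide rig: base plate 316 mm along y, from rig x = -80 to +92 mm, 10 mm thick, with two guide rods and a carriage; in front a steel index bar with five holes at rig x = -62 mm, rig y = -100, -50, 0, 50, 100 mm. Origin at bench level (z = 0) under mid-rail; +y runs left along the rail, +x away from the robot at yaw 0. End blocks at rig y = +-147 mm, 36 mm high
- carriage (a joint): carriage position along the rig's +y, m, travel +-0.102; 0 = pinned in the middle hole, where it starts; holes at -0.1, -0.05, 0, 0.05, 0.1. Slides stiffly (1 to 2 N) and stays where it is left; the pin has 1 mm of play in a hole
- plunger (a joint): lift of the spring plunger, m: 0 = pin fully home in a hole, 0.007 = pin tip level with the top of the index bar, 0.010 = end of travel. The spring pulls it down with 3 N at rest, 6 N at full lift; let go between holes, the pin rides on the bar and drops into the next hole it passes
- knob (a point): middle of the plunger's round black pull knob (30 mm across, z 49.5 to 69.5 mm when down; this point z = 60.5), on the carriage's front at rig x = -62 mm, rig y = carriage position. Below it a 19 mm thick upright barrel, a 26 mm nut (top z = 35 mm) and a bracket 36 mm wide (top z = 29 mm). Held by the knob, the carriage can be pulled along
- block: loose aluminium tube block, 65 x 45 x 25 mm, 0.13 to 0.21 kg, 12 wells in one broad face. Starts on end on the carriage's front ledge, top at z = 101 mm, wells toward the robot. Origin: middle of the 45 x 25 mm end it stands on; +z along its length, y along its width, +x out of the plain broad face (wells look along -x). Lying wells up, its +x points down
- block_mid (a point): centre of the tube block, 32.5 mm along its +z from its origin
- bed (a point): middle of the top of the carriage's grey raised bed (z = 42 mm, rig x = 18.5 mm), 66 mm along rig x, 58 mm wide between side cheeks (top z = 52 mm), 6 mm stop at the back. Its front edge, 26.5 mm before this point, is 6 mm above the ledge (z = 36 mm) where the block stands: the edge to tip it over. The lying block may overhang that edge by 6 mm
- lamp: UV lamp: flat rectangular grey head 56 x 66 mm with cooling fins, underside z = 81 mm, top z = 104 mm, on a stand behind the rail. Origin on the head's vertical axis at bench level; axes as the rig's. It stands over one of the two end holes (rig y = +100 or -100 mm), rig x = 18.5 mm
- probe: the temperature probe: a slim round steel barrel, 22 mm across, underside z = 82 mm, top z = 130 mm, on a like stand over the opposite end hole. Origin on its axis at bench level; axes as the rig's
- tip_box: bystander: pipette tip box 66 x 118 x 74 mm, origin under its middle, beside the left end of the rig
- slide_case: bystander: green slide case 30 x 85 x 34 mm, origin under its middle, in front of the rig
- flow_case: bystander: flat case 55 x 85 x 18 mm, origin under its middle, in front of the rig
- tube_a: bystander: standing screw-cap tube, 34 mm across its foot, 114 mm tall, origin under its middle, beside the right end of the rig
- tube_b: bystander: standing screw-cap tube, 34 mm across its foot, 113 mm tall, origin under its middle, beside the right end of the rig
- pen: bystander: marker pen 135 mm long, 17 mm thick, lying behind the rig, origin under its middle
- bottle: white reagent bottle, 44 mm across, 90 mm tall, with a cap 26 mm across on its top 20 mm; origin under its middle, +z up. Starts upright on the carriage's bed behind the block; to be stood upright on the bench. Apart from the things listed here the bench is free from x = 0.40 to 0.70 and y = -0.15 to 0.40 m
Things that resemble listed ones, but are neither listed nor needed, are in the scene too. What is shaped like the bottle but yellow is not meant.

How it is judged:
By the outcome, as a careful person would: the job done as asked, in the order asked, and still so for the second after the job is handed in, with the robot touching nothing.
It also fails if it takes over 70 s, if anything falls off the work surface, if the arm or the gripper's body presses on something with over 40 N, if the wrist force passes 120 N, or if a joint passes its speed limit or range.

ROBOT

A 7-joint arm with a two-finger parallel gripper is mounted at the origin on a cart in front of the work surface, level with it; the furniture and walls round the work are solid. World frame = base frame: x ahead of the robot, y to its left, z up, the work surface at z = 0. Lengths are in m, angles in rad, forces in N, time in s.
With the tool pointing down it reaches from about 0.425 to 0.975 m from the base axis. Payload 16.7 kg.
Tool frame: the origin (TCP) lies midway between the tips of the shut fingers; the grasp point (between the pads) lies manip.hold_point_z behind it (manip.hold_point_z is the distance from the TCP to the grasp point, in m); x points along the fingers, z is the direction in which the jaws open and shut, and the axes are right-handed (so a half turn about x gives the same grasp; the last joint's range is limited). The gripper opens to 85 mm and grips with 20 to 120 N. Pads are 22 mm wide; open, the fingers measure 114 mm over their backs; the gripper's body (76 mm by 85 mm) begins 54 mm behind the grasp point. The pads swing forward as they close: fully open they stand 13 mm farther back than shut.
Start: joints at [1.185, 0.426, 0.074, 1.606, -0.034, 1.111, -0.067], TCP at [0.158, -0.656, 0.205] pointing down, gripper open.
Joint ranges: [-2.85, 2.85], [-0.5, 2.14], [-1.23, 1.37], [0.21, 2.46], [-1.02, 4.16], [0.16, 2.05], [-2.73, 2.73]. Speed limits (rad/s): [1.89, 1.89, 2.39, 2.39, 3.01, 3.01, 3.01].

INTERFACE

Orientations are given as a unit quaternion [x, y, z, w].
In Python, from plant import manip gives the robot as it stands.
- The arm moves only by the shell command python3 -m creep 'ROWS'. ROWS is a JSON object of lists of equal length, an entry for each row: "twist": the turn, a rotation vector about the tool's x, y, z in degrees, a list of three; "slide": the shift along the tool's x, y, z in m, a list of three; "jaw": the finger opening in m, from 0 to 0.0854. A call has exactly 8 rows; each row shifts and turns the commanded pose from where the row before left it, along the tool's axes as they then stand; what a row does not reach is not made up. A row lasts 1/8 s, in which the tool goes at most 62.5 mm and 10.7 degrees, less where a joint would pass 70% of its speed; a pose out of reach is approached as far as the arm can. A call with a gripper value outside its range is refused whole. The fingers move at their own pace and stop on an object; the grip force is fixed at half the most. Time passes only in rows, so rows that do not move let the fingers close, or fill a call up. It gives the time, the measured TCP pose, the force and the opening at its end, in the units of the state.
- manip.observe(): the state, without advancing time (a new reading comes with each control period).
- manip.snapshot(name): name is "scene" or "top"; returns the picture (384x512x3 uint8, blue, green, red); there is no depth.
- manip.camera_model(name): a dict with "mtx" (3x3 intrinsics, pixels), "distortion" ([k1, k2, p1, p2, k3] as OpenCV has them; the pictures are not rectified), "eye" and "attitude" of the camera in the world. Camera axes: x right, y down, z forward; pixel columns grow to the right and rows downward; lengths in m; the calibration is good to about 2 mm. A picture is of the moment at which its call begins. camera_model takes no time and is no camera call.
- manip.close_job(): hands the job in, once; it reports no verdict.
The state is a dict: "t": time; "joint_positions": joint angles; "joint_vel": joint speeds; "tau": joint torques, N m; "ee_pos": TCP position; "eef_rot": TCP orientation; "ft_force": force on the tool from outside, world axes, zero at the start; "torque": the same for the moment, N m; "grip_width": opening from 0.0 (shut) to 1.0 (fully open).
Only numpy, scipy, OpenCV 4.12 (cv2) and the standard library are available. Lean on these libraries where they do the work, as an engineer would, in place of code of your own. Each camera call takes 0.05 s, during which the arm holds its last target.

## Working session

There is one attempt and no reset: what is moved stays moved. The work goes in short steps, Python scripts to look and compute and a shell command to move; the robot and the scene stay as the last step left them, time stands still between calls to the robot, and variables do not carry over. Pictures are saved under pics/ and viewed, and the job is handed in when it is done.

```bash
ls; mkdir -p pics; python3 - <<'E'
from plant import manip
import cv2
print(manip.observe()); print(manip.hold_point_z)
for n in ("scene","top"):
    cv2.imwrite(f"pics/{n}0.png",manip.snapshot(n)); print(manip.camera_model(n))
E
```

```text
pics
{'t': 0.0, 'joint_positions': array([ 1.18550835,  0.42676345,  0.07382668,  1.60659261, -0.03408235,
        1.11079929, -0.06708442]), 'joint_vel': array([-1.03509270e-03, -4.84066032e-04,  2.16838455e-03, -7.65714456e-05,
        1.63467996e-04,  5.45646376e-04,  1.33434445e-04]), 'tau': array([ 1.46493807e-03, -9.49829006e+01,  3.76215175e+00, -4.63517618e+01,
        1.93476991e-02,  9.98783915e-03, -3.27900113e-05]), 'ee_pos': array([ 0.15756354, -0.65590372,  0.20379528]), 'eef_rot': array([ 0.43797016,  0.55572663, -0.43745922,  0.554959  ]), 'ft_force': array([ 0.54724987,  0.2565011 , -0.06545584]), 'torque': array([-0.02380191, -0.01015487,  0.00458601]), 'grip_width': 0.9967414928767852}
0.0187
{'mtx': array([[448.43554463,   0.        , 256.74691301],
       [  0.        , 448.43554463, 188.32586317],
       [  0.        ,   0.        ,   1.        ]]), 'distortion': array([-0.03864097,  0.        ,  0.        ,  0.        ,  0.        ]), 'eye': array([ 0.03634095, -0.62825207,  0.5536608 ]), 'attitude': array([ 0.82748991, -0.22880096,  0.15117535, -0.4899557 ])}
{'mtx': array([[432.38804233,   0.        , 257.81530186],
       [  0.        , 432.38804233, 187.59010877],
       [  0.        ,   0.        ,   1.        ]]), 'distortion': array([-0.04006829,  0.        ,  0.        ,  0.        ,  0.        ]), 'eye': array([0.38394515, 0.13360731, 1.12262219]), 'attitude': array([-0.69772953,  0.71183427, -0.05486026,  0.05878621])}
```

View pics/scene0.png

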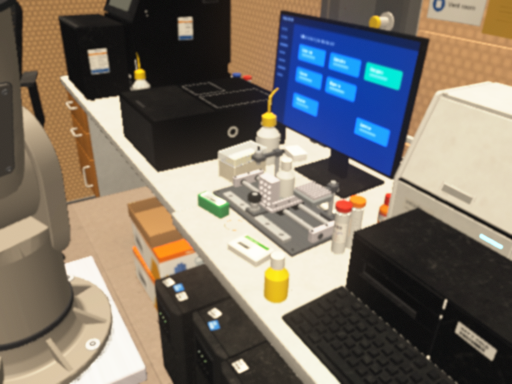

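View pics/top0.png

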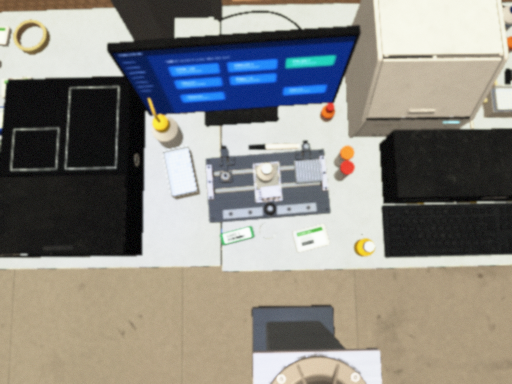

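```bash
cat > h.py <<'E'
import numpy as np, cv2
from scipy.spatial.transform import Rotation as R
from plant import manip
def ray(n,uv):
    c=manip.camera_model(n)
    p=cv2.undistortPoints(np.array([[uv]],float),c['mtx'],c['distortion'])[0,0]
    return c['eye'],R.from_quat(c['attitude']).as_matrix()@np.array([p[0],p[1],1])
def onz(n,uv,z):
    e,d=ray(n,uv); return e+d*(z-e[2])/d[2]
def proj(n,P):
    c=manip.camera_model(n); M=R.from_quat(c['attitude']).as_matrix()
    q=(np.atleast_2d(P)-c['eye'])@M
    return cv2.projectPoints(q,np.zeros(3),np.zeros(3),c['mtx'],c['distortion'])[0][:,0]
def two(uv1,uv2):
    e1,d1=ray('scene',uv1); e2,d2=ray('top',uv2)
    A=np.stack([d1,-d2],1); s=np.linalg.lstsq(A,e2-e1,rcond=None)[0]
    a,b=e1+s[0]*d1,e2+s[1]*d2
    return (a+b)/2,np.linalg.norm(a-b)
def snap(n,name,box=None,k=1):
    im=manip.snapshot(n); cv2.imwrite(f'pics/{name}_raw.png',im)
    if box:
        x0,y0,x1,y1=box; im=cv2.resize(im[y0:y1,x0:x1],None,fx=k,fy=k,interpolation=cv2.INTER_CUBIC)
    cv2.imwrite(f'pics/{name}.png',im); return im
E
python3 - <<'E'
import cv2
from h import *
t=cv2.imread('pics/top0.png');cv2.imwrite('pics/top0c.png',cv2.resize(t[130:260,150:380],None,fx=3.4,fy=3.4,interpolation=2))
t=cv2.imread('pics/scene0.png');cv2.imwrite('pics/scene0c.png',cv2.resize(t[110:260,180:380],None,fx=4,fy=4,interpolation=2))
E
```

```text
(no output)
```

View pics/top0c.png

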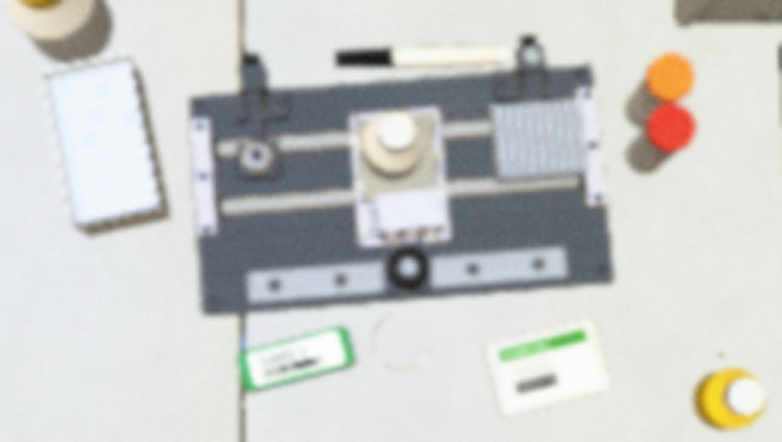

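View pics/scene0c.png

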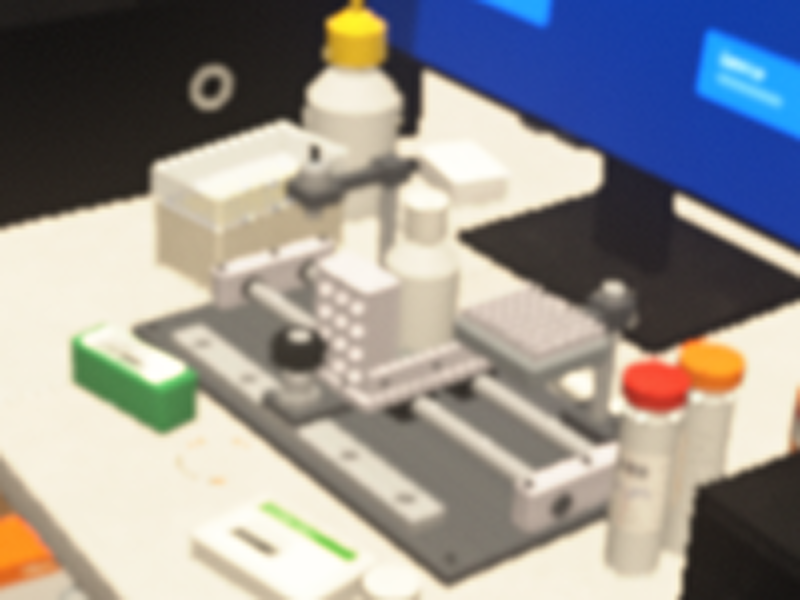

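```bash
python3 - <<'E'
from h import *
t=lambda x,y:(x/3.4+150-.35,y/3.4+130-.35)
s=lambda x,y:(x/4+180-.37,y/4+110-.37)
c=[onz('top',t(*p),.01) for p in [(191,99),(590,66),(612,280),(204,312)]]
for p in c: print(p.round(4))
# corners: rig (92,158),(92,-158),(-80,-158),(-80,158)
L=np.array([[92,158],[92,-158],[-80,-158],[-80,158]])/1000
C=np.array(c)[:,:2]
lc=L.mean(0); cc=C.mean(0)
H=(L-lc).T@(C-cc); a=np.arctan2(H[0,1]-H[1,0],H[0,0]+H[1,1])
Rz=np.array([[np.cos(a),-np.sin(a)],[np.sin(a),np.cos(a)]])
o=cc-Rz@lc; print('yaw',np.degrees(a),'o',o); print((C-o)@Rz)
tor=lambda P:np.r_[(P[:2]-o)@Rz,P[2]].round(4)
print('knob',tor(onz('top',t(407,268),.0695)))
print('holes',[tor(onz('top',t(*p),.02)) for p in [(275,286),(341,280),(473,269),(539,264)]])
print('lamp',[tor(onz('top',t(*p),.104)) for p in [(493,103),(585,98),(588,173),(497,180)]])
print('cap',tor(onz('top',t(397,132),.132)),onz('top',t(397,132),.132))
print('probe',tor(onz('top',t(256,156),.130)))
print('knob2',two(s(300,336),t(407,268)))
print('cap2',two(s(427,195),t(397,132)))
for n,p in dict(lamppost=(530,48),probepost=(252,62)).items(): print(n,tor(onz('top',t(*p),.1)))
for n,p,z in [('slidecase',(298,358),.034),('flow',(548,366),.018),('yel',(745,398),.09),('tubeA',(670,78),.114),('tubeB',(669,128),.113),('tip',(105,145),.074)]: P=onz('top',t(*p),z); print(n,P.round(3),tor(P))
E
```

```text
[0.6445 0.2738 0.01  ]
[ 0.6643 -0.0369  0.01  ]
[ 0.4969 -0.0463  0.01  ]
[0.4788 0.2639 0.01  ]
yaw 3.4485627990180774 o [0.56511091 0.11327534]
[[ 0.08886486  0.15541314]
 [ 0.08993431 -0.15582705]
 [-0.07770902 -0.15514092]
 [-0.07709015  0.15555483]]
knob [-0.0626  0.0011  0.0695]
holes [array([-0.0627,  0.0998,  0.02  ]), array([-0.0622,  0.0499,  0.02  ]), array([-0.0619, -0.0499,  0.02  ]), array([-0.0621, -0.0998,  0.02  ])]
lamp [array([ 0.0459, -0.0686,  0.104 ]), array([ 0.0442, -0.134 ,  0.104 ]), array([-0.0098, -0.1305,  0.104 ]), array([-0.0096, -0.0662,  0.104 ])]
cap [0.0247 0.0018 0.132 ] [0.58962014 0.11657324 0.132     ]
probe [0.0162 0.0998 0.13  ]
knob2 (array([0.50298484, 0.11032253, 0.06950395]), np.float64(0.0009864102356120423))
cap2 (array([0.58941387, 0.11644701, 0.13433607]), np.float64(0.0006383029974347404))
lamppost [ 0.0848 -0.0992  0.1   ]
probepost [0.0907 0.1001 0.1   ]
slidecase [0.441 0.192 0.034] [-0.1187  0.0858  0.034 ]
flow [0.433 0.006 0.018] [-0.1388 -0.0993  0.018 ]
yel [ 0.404 -0.122  0.09 ] [-0.1748 -0.2257  0.09  ]
tubeA [ 0.628 -0.077  0.114] [ 0.0516 -0.1937  0.114 ]
tubeB [ 0.593 -0.075  0.113] [ 0.0161 -0.1891  0.113 ]
tip [0.597 0.328 0.074] [0.0443 0.2129 0.074 ]
```

```bash
cat >> h.py <<'E'
O=np.array([0.56511,0.11328]); YAW=np.radians(3.45)
RZ=np.array([[np.cos(YAW),-np.sin(YAW)],[np.sin(YAW),np.cos(YAW)]])
def w(x,y): return O+RZ@np.array([x,y])
def rig(P): P=np.asarray(P); return np.r_[RZ.T@(P[:2]-O),P[2]]
def st(goal=None):
    s=manip.observe(); M=R.from_quat(s['eef_rot'])
    print('t %.2f'%s['t'],'pos',s['ee_pos'].round(4),'rig',rig(s['ee_pos']).round(4),'F',s['ft_force'].round(1),'w',round(s['grip_width']*85.4,1))
    m=M.as_matrix(); print('toolx',m[:,0].round(3),'tooly(rig)',(RZ.T@m[:2,1]).round(4),'toolz(rig)',(RZ.T@m[:2,2]).round(4),'j',s['joint_positions'].round(2))
    # desired: toolx=-z, toolz=+-rig y
    for sg in (1,-1):
        z=np.r_[RZ@np.array([0,sg]),0];x=np.array([0,0,-1.]);G=np.stack([x,np.cross(z,x),z],1)
        print('twist to rig',sg,np.degrees((M.inv()*R.from_matrix(G)).as_rotvec()).round(2))
    if goal is not None: print('slide tool',(m.T@(np.array(goal)-s['ee_pos'])).round(4))
    return s,m
E
python3 - <<'E'
from h import *
s,m=st((.36,-.4,.25)); print(w(.0247,.0018))
E
```

```text
t 0.10 pos [ 0.1575 -0.6559  0.2039] rig [-0.4531 -0.7433  0.2039] F [-0.6  0.   0.3] w 85.3
toolx [-0.     0.001 -1.   ] tooly(rig) [0.9846 0.1746] toolz(rig) [ 0.1746 -0.9846] j [ 1.19  0.43  0.07  1.61 -0.03  1.11 -0.07]
twist to rig 1 [-1.6994e+02 -2.0000e-02 -1.0000e-01]
twist to rig -1 [ 1.006e+01 -7.000e-02  1.000e-02]
slide tool [-0.0459  0.2566 -0.2016]
[0.58965692 0.11656312]
```

```bash
python3 -m creep '{"twist":[[10.0,0,0],[0,0,0],[0,0,0],[0,0,0],[0,0,0],[0,0,0],[0,0,0],[0,0,0]],"slide":[[-0.01,0,0],[-0.007,0.031,-0.035],[-0.007,0.031,-0.035],[-0.007,0.031,-0.035],[-0.007,0.031,-0.035],[-0.007,0.031,-0.035],[-0.007,0.031,-0.035],[-0.007,0.031,-0.035]],"jaw":[0.0854,0.0854,0.0854,0.0854,0.0854,0.0854,0.0854,0.0854]}'; python3 -c "
from h import *
st((.5897,.1166,.25))"
```

```text
t: 1.1
ee_pos: [0.3599, -0.3971, 0.2636]
eef_rot: [0.484, 0.515, -0.484, 0.515]
ft_force: [0.6, -0.3, 0.1]
grip_width: 1.006
t 1.10 pos [ 0.3599 -0.3971  0.2636] rig [-0.2355 -0.4971  0.2636] F [ 0.6 -0.3  0.1] w 85.9
toolx [-0.  0. -1.] tooly(rig) [1.    0.001] toolz(rig) [ 0.001 -1.   ] j [ 0.76  0.15 -0.05  1.84  0.01  1.15 -0.8 ]
twist to rig 1 [-1.7994e+02 -2.0000e-02 -2.0000e-02]
twist to rig -1 [ 0.06 -0.01  0.01]
slide tool [ 0.0136  0.2608 -0.4986]
```

```bash
python3 -m creep '{"twist":[[0,0,0],[0,0,0],[0,0,0],[0,0,0],[0,0,0],[0,0,0],[0,0,0],[0,0,0]],"slide":[[0,0.028,-0.052],[0,0.028,-0.052],[0,0.028,-0.052],[0,0.028,-0.052],[0,0.028,-0.052],[0,0.028,-0.052],[0,0.028,-0.052],[0,0.028,-0.052]],"jaw":[0.0854,0.0854,0.0854,0.0854,0.0854,0.0854,0.0854,0.0854]}'; python3 -c "
from h import *
st((.5897,.1166,.105))"
```

```text
t: 2.1
ee_pos: [0.5578, 0.0321, 0.2635]
eef_rot: [0.485, 0.515, -0.485, 0.515]
ft_force: [1.0, -1.2, 0.4]
grip_width: 1.001
t 2.10 pos [0.5578 0.0321 0.2635] rig [-0.0121 -0.0806  0.2635] F [ 1.  -1.2  0.4] w 85.5
toolx [-0. -0. -1.] tooly(rig) [1.e+00 6.e-04] toolz(rig) [ 6.e-04 -1.e+00] j [ 0.19  0.22 -0.42  1.78  0.09  1.17 -1.77]
twist to rig 1 [-1.7996e+02 -1.0000e-02  1.0000e-02]
twist to rig -1 [0.04 0.   0.  ]
slide tool [ 0.1585  0.0369 -0.0824]
```

```bash
python3 -m creep '{"twist":[[0,0,0],[0,0,0],[0,0,0],[0,0,0],[0,0,0],[0,0,0],[0,0,0],[0,0,0]],"slide":[[0,0.0123,-0.0275],[0,0.0123,-0.0275],[0.01,0.0123,-0.0275],[0.035,0,0],[0.035,0,0],[0.035,0,0],[0.0225,0,0],[0,0,0]],"jaw":[0.0854,0.0854,0.0854,0.0854,0.0854,0.0854,0.0854,0.0854]}'; python3 -c "
from h import *
st((.5897,.1166,.114))
snap('scene','s1',(180,90,380,240),4);snap('top','t1',(200,110,350,230),5)"
```

```text
t: 3.1
ee_pos: [0.588, 0.1147, 0.1244]
eef_rot: [0.483, 0.516, -0.485, 0.514]
ft_force: [-0.1, -0.1, 1.0]
grip_width: 1.002
t 3.10 pos [0.588  0.1147 0.1244] rig [2.300e-02 1.000e-04 1.244e-01] F [-0.1 -0.1  1. ] w 85.5
toolx [-0.003 -0.001 -1.   ] tooly(rig) [1.     0.0011] toolz(rig) [ 0.0011 -1.    ] j [ 0.04  0.42 -0.43  1.83  0.21  0.94 -2.  ]
twist to rig 1 [-1.7993e+02 -3.0000e-01  3.0000e-02]
twist to rig -1 [0.06 0.02 0.19]
slide tool [ 0.0104  0.0018 -0.0018]
```

View pics/s1.png

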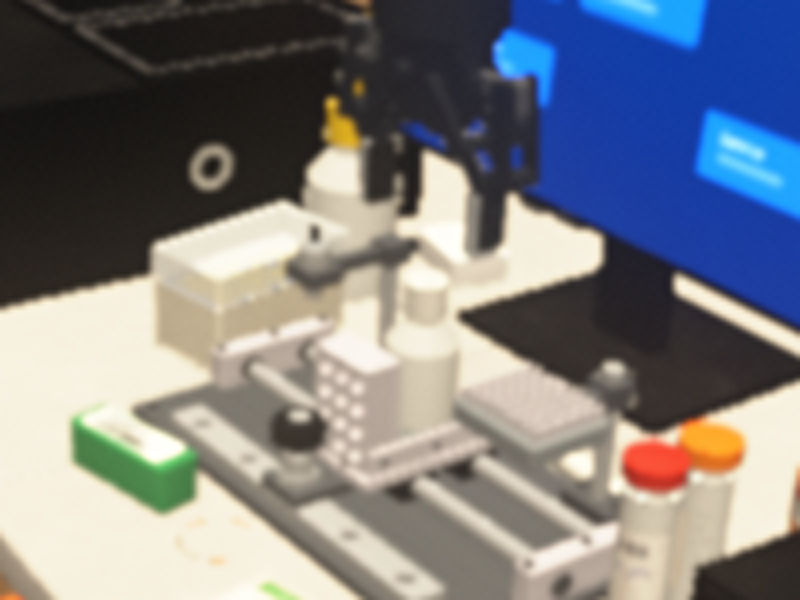

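View pics/t1.png

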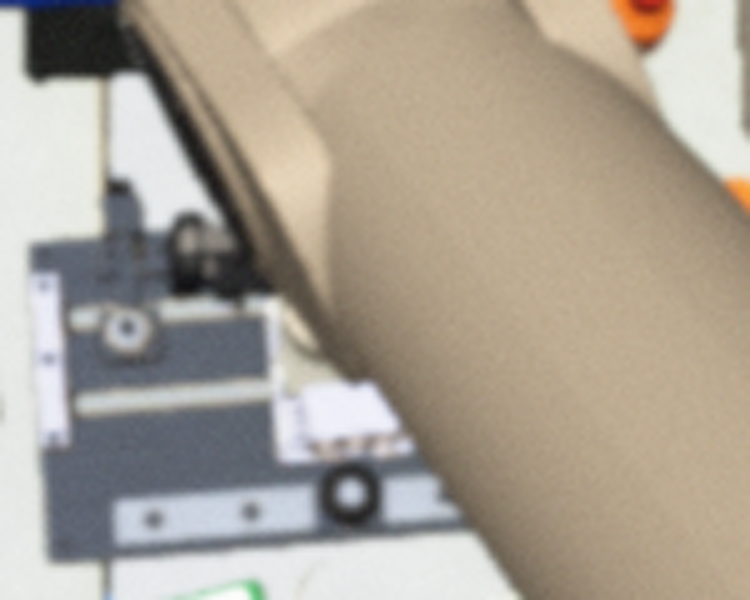

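```bash
python3 -c "
from h import *
for r in [(.023,.043),(.023,-.043),(.023,.057),(.023,-.057),(.023,0),(.0247,.0018)]:
  for z in (.132,.137,.145): 
    p=np.r_[w(*r),z]; a=proj('scene',p)[0];b=proj('top',p)[0]
    print(r,z,((a-[180,90])*4).round(),((b-[200,110])*5).round())
st()
"
```

```text
(0.023, 0.043) 0.132 [379. 253.] [245. 303.]
(0.023, 0.043) 0.137 [379. 245.] [244. 301.]
(0.023, 0.043) 0.145 [380. 232.] [244. 297.]
(0.023, -0.043) 0.132 [474. 307.] [428. 288.]
(0.023, -0.043) 0.137 [474. 299.] [428. 286.]
(0.023, -0.043) 0.145 [475. 285.] [429. 282.]
(0.023, 0.057) 0.132 [364. 245.] [215. 305.]
(0.023, 0.057) 0.137 [364. 237.] [214. 303.]
(0.023, 0.057) 0.145 [365. 224.] [213. 300.]
(0.023, -0.057) 0.132 [490. 316.] [458. 286.]
(0.023, -0.057) 0.137 [491. 308.] [458. 284.]
(0.023, -0.057) 0.145 [492. 295.] [460. 280.]
(0.023, 0) 0.132 [425. 279.] [336. 296.]
(0.023, 0) 0.137 [425. 271.] [336. 293.]
(0.023, 0) 0.145 [426. 258.] [337. 290.]
(0.0247, 0.0018) 0.132 [425. 277.] [332. 292.]
(0.0247, 0.0018) 0.137 [425. 269.] [332. 290.]
(0.0247, 0.0018) 0.145 [426. 256.] [332. 287.]
t 3.20 pos [0.5895 0.1152 0.1267] rig [0.0244 0.0004 0.1267] F [ 0.7  0.5 -0.1] w 85.3
toolx [ 0.  0. -1.] tooly(rig) [1.     0.0011] toolz(rig) [ 0.0011 -1.    ] j [ 0.04  0.42 -0.43  1.83  0.21  0.94 -2.  ]
twist to rig 1 [-1.7994e+02  3.0000e-02 -2.0000e-02]
twist to rig -1 [ 0.06 -0.01 -0.02]
```

```bash
python3 -m creep '{"twist":[[0,0,0],[0,0,0],[0,0,0],[0,0,0],[0,0,0],[0,0,0],[0,0,0],[0,0,0]],"slide":[[0.006,0,-0.0012],[0.006,0,0],[0,0,0],[0,0,0],[0,0,0],[0,0,0],[0,0,0],[0,0,0]],"jaw":[0.0854,0.0854,0.0854,0.06,0.05,0.05,0.05,0.05]}'; python3 -c "
from h import *
st((.5897,.1166,.114))
snap('scene','s2',(180,90,380,240),4)"
```

```text
t: 4.2
ee_pos: [0.5892, 0.1162, 0.1141]
eef_rot: [0.485, 0.515, -0.484, 0.515]
ft_force: [0.0, -0.8, 0.6]
grip_width: 0.584
t 4.20 pos [0.5892 0.1162 0.1141] rig [0.0242 0.0015 0.1141] F [ 0.  -0.8  0.6] w 49.8
toolx [ 0.  0. -1.] tooly(rig) [1.    0.001] toolz(rig) [ 0.001 -1.   ] j [ 0.04  0.43 -0.43  1.84  0.22  0.92 -2.  ]
twist to rig 1 [-1.7994e+02  1.0000e-02 -1.0000e-02]
twist to rig -1 [ 0.06 -0.   -0.01]
slide tool [ 0.0001  0.0006 -0.0003]
```

View pics/s2.png

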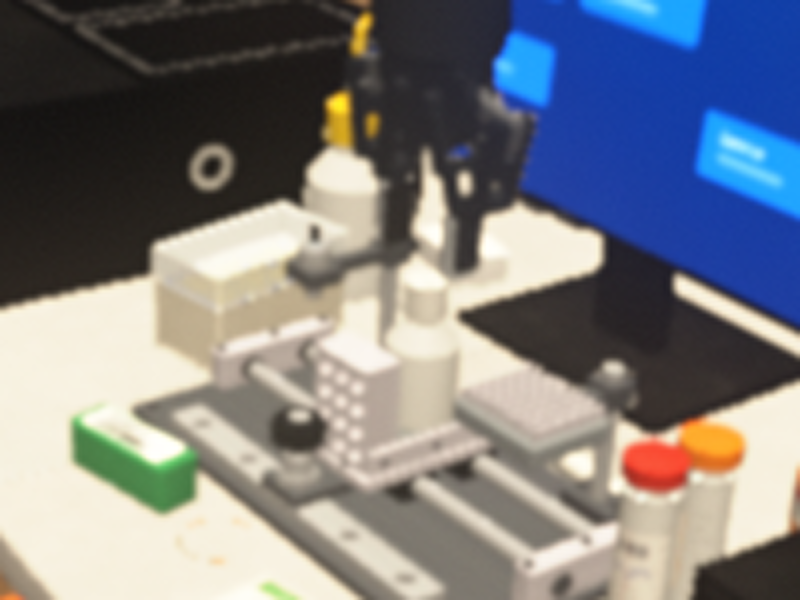

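```bash
python3 -c "
from h import *
for p in [(462,272),(398,248),(430,260)]:
  for z in (.118,.14): print(p,z,rig(onz('scene',(p[0]/4+180,p[1]/4+90),z)).round(4))
im=cv2.imread('pics/s2_raw.png');cv2.imwrite('pics/s2z.png',cv2.resize(im[120:190,260:320],None,fx=8,fy=8,interpolation=0))
"
```

```text
(462, 272) 0.118 [0.0678 0.0195 0.118 ]
(462, 272) 0.14 [ 0.0354 -0.0172  0.14  ]
(398, 248) 0.118 [0.0571 0.0673 0.118 ]
(398, 248) 0.14 [0.0253 0.0282 0.14  ]
(430, 260) 0.118 [0.0625 0.0431 0.118 ]
(430, 260) 0.14 [0.0305 0.0052 0.14  ]
```

View pics/s2z.png

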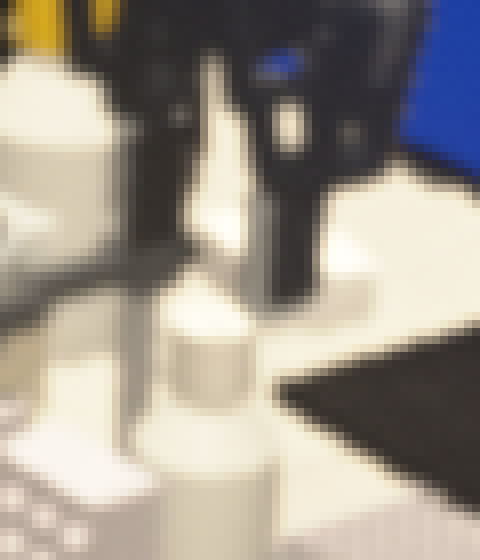

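```bash
python3 -m creep '{"twist":[[0,0,0],[0,0,0],[0,0,0],[0,0,0],[0,0,0],[0,0,0],[0,0,0],[0,0,0]],"slide":[[0.006,0,0],[0.006,0,0],[0,0,0],[0,0,0],[0,0,0],[0,0,0],[0,0,0],[0,0,0]],"jaw":[0.05,0.05,0.05,0.05,0.05,0.05,0.05,0.05]}'; python3 -c "
from h import *
st()
snap('scene','s3',(250,110,325,200),8);snap('top','t3',(200,110,350,230),5)"
```

```text
t: 5.25
ee_pos: [0.5892, 0.1162, 0.1021]
eef_rot: [0.485, 0.515, -0.484, 0.515]
ft_force: [0.0, 0.3, -0.4]
grip_width: 0.588
t 5.25 pos [0.5892 0.1162 0.1021] rig [0.0242 0.0015 0.1021] F [ 0.   0.3 -0.4] w 50.2
toolx [ 0.  0. -1.] tooly(rig) [1.e+00 9.e-04] toolz(rig) [ 9.e-04 -1.e+00] j [ 0.03  0.45 -0.43  1.85  0.23  0.89 -2.01]
twist to rig 1 [-1.7995e+02  1.0000e-02 -1.0000e-02]
twist to rig -1 [ 0.05 -0.   -0.01]
```

View pics/s3.png

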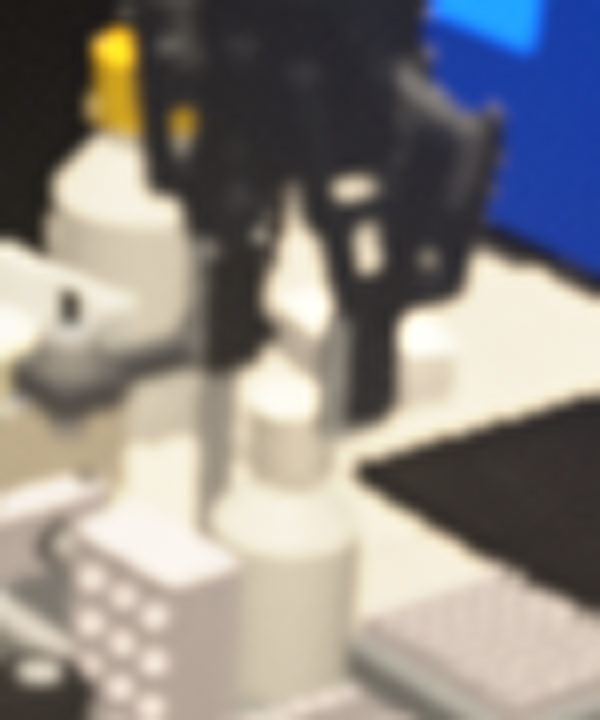

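```bash
python3 -m creep '{"twist":[[0,0,0],[0,0,0],[0,0,0],[0,0,0],[0,0,0],[0,0,0],[0,0,0],[0,0,0]],"slide":[[0.004,0,0],[0.003,0,0],[0,0,0],[0,0,0],[0,0,0],[0,0,0],[0,0,0],[0,0,0]],"jaw":[0.05,0.05,0.045,0.04,0.034,0.034,0.034,0.034]}'; python3 -c "
from h import *
st()
snap('scene','s4',(250,110,325,200),8)"
```

```text
t: 6.35
ee_pos: [0.5891, 0.1162, 0.095]
eef_rot: [0.484, 0.515, -0.484, 0.515]
ft_force: [0.5, 1.3, -0.3]
grip_width: 0.4
t 6.35 pos [0.5891 0.1162 0.095 ] rig [0.0241 0.0015 0.095 ] F [ 0.5  1.3 -0.3] w 34.2
toolx [-0.  0. -1.] tooly(rig) [1.    0.001] toolz(rig) [ 0.001 -1.   ] j [ 0.03  0.46 -0.42  1.85  0.24  0.88 -2.02]
twist to rig 1 [-179.94   -0.     -0.  ]
twist to rig -1 [ 0.06 -0.    0.  ]
```

View pics/s4.png

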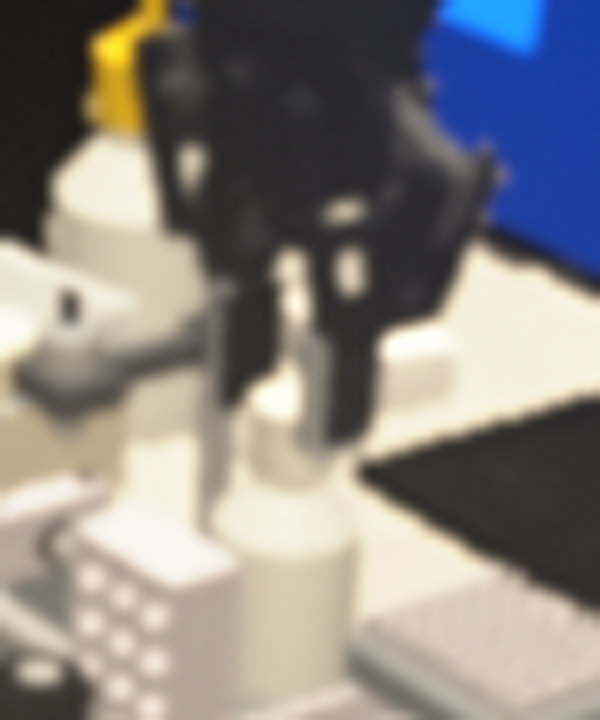

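```bash
python3 -m creep '{"twist":[[0,0,0],[0,0,0],[0,0,0],[0,0,0],[0,0,0],[0,0,0],[0,0,0],[0,0,0]],"slide":[[0.002,0,0],[0,0,0],[0,0,0],[0,0,0],[0,0,0],[-0.002,0,0],[-0.006,0,0],[-0.012,0,0]],"jaw":[0.034,0.0,0.0,0.0,0.0,0.0,0.0,0.0]}'; python3 -c "
from h import *
st()
snap('scene','s5',(250,90,325,180),8)"
```

```text
t: 7.4
ee_pos: [0.5889, 0.1162, 0.1134]
eef_rot: [0.484, 0.515, -0.485, 0.515]
ft_force: [-0.1, 0.3, -1.2]
grip_width: 0.268
t 7.40 pos [0.5889 0.1162 0.1134] rig [0.0239 0.0015 0.1134] F [-0.1  0.3 -1.2] w 22.9
toolx [-0.001 -0.    -1.   ] tooly(rig) [1.     0.0011] toolz(rig) [ 0.0011 -1.    ] j [ 0.04  0.43 -0.43  1.84  0.22  0.92 -2.  ]
twist to rig 1 [-1.7994e+02 -6.0000e-02  0.0000e+00]
twist to rig -1 [0.06 0.   0.04]
```

View pics/s5.png

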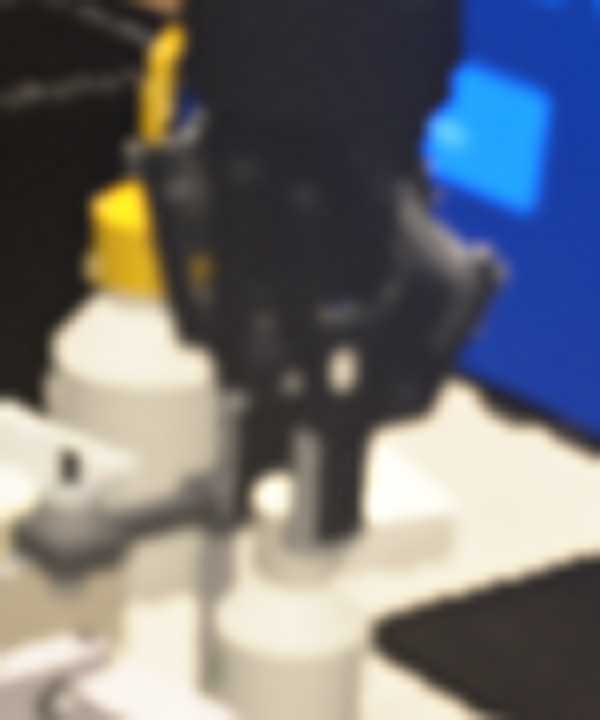

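```bash
python3 -m creep '{"twist":[[0,0,0],[0,0,0],[0,0,0],[0,0,0],[0,0,0],[0,0,0],[0,0,0],[0,0,0]],"slide":[[-0.025,0,0],[-0.035,0,0],[0,-0.04,-0.005],[0,-0.045,-0.02],[0,-0.0315,-0.045],[0,0,-0.05],[0,0,-0.05],[0,0,-0.041]],"jaw":[0,0,0,0,0,0,0,0]}'; python3 -c "
from h import *
st((.46,.32,.06))
snap('scene','s6',(150,50,350,200),4)"
```

```text
t: 8.45
ee_pos: [0.4597, 0.3218, 0.1739]
eef_rot: [0.485, 0.515, -0.484, 0.515]
ft_force: [-0.3, 0.1, -1.8]
grip_width: 0.266
t 8.45 pos [0.4597 0.3218 0.1739] rig [-0.0927  0.2145  0.1739] F [-0.3  0.1 -1.8] w 22.7
toolx [ 0.001  0.001 -1.   ] tooly(rig) [1.     0.0016] toolz(rig) [ 0.0016 -1.    ] j [-0.25  0.32 -0.57  1.87  0.21  1.01 -2.42]
twist to rig 1 [-1.7991e+02  1.0000e-01 -6.0000e-02]
twist to rig -1 [ 0.09 -0.04 -0.06]
slide tool [1.139e-01 1.000e-04 1.900e-03]
```

View pics/s6.png

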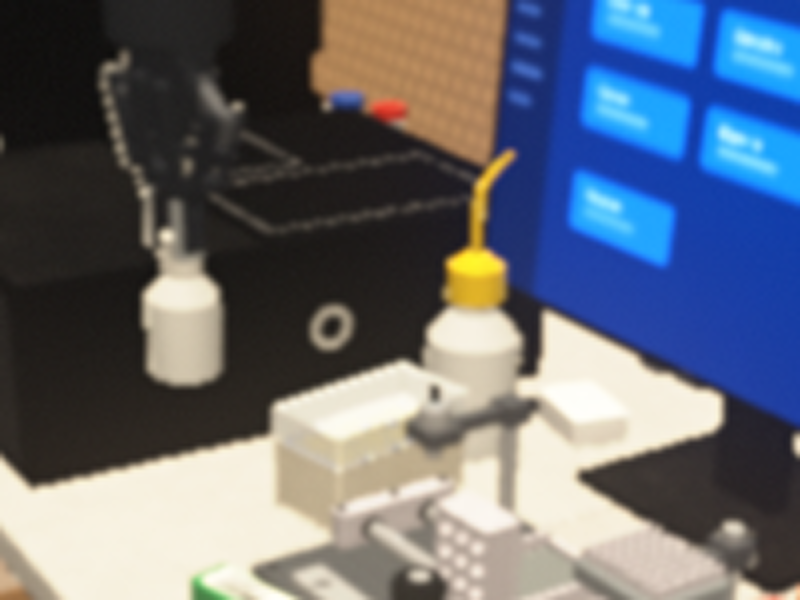

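```bash
python3 -c "
from h import *
print(onz('scene',(160,171),0), onz('scene',(152,122),.2))
for z in (0,.1,.2): print(onz('top',(144,80),z),onz('top',(144,250),z))
print(onz('top',(205,268),0))"
```

```text
[0.408591   0.45443009 0.        ] [0.34938467 0.3088985  0.2       ]
[0.87363869 0.44649969 0.        ] [0.40890187 0.4353146  0.        ]
[0.83001818 0.41862813 0.1       ] [0.4066788  0.40843937 0.1       ]
[0.78639767 0.39075656 0.2       ] [0.40445572 0.38156414 0.2       ]
[0.36044573 0.27733795 0.        ]
```

```bash
python3 -m creep '{"twist":[[0,0,0],[0,0,0],[0,0,0],[0,0,0],[0,0,0],[0,0,0],[0,0,0],[0,0,0]],"slide":[[0.02,0,0.005],[0.03,0,0.005],[0.03,0,0],[0.025,0,0],[0.01,0,0],[0.005,0,0],[0.002,0,0],[0,0,0]],"jaw":[0,0,0,0,0,0,0,0]}'; python3 -c "
from h import *
st()
snap('scene','s7',(150,80,250,155),8)"
```

```text
t: 9.5
ee_pos: [0.4609, 0.31, 0.0517]
eef_rot: [0.485, 0.515, -0.484, 0.515]
ft_force: [0.2, -0.3, -0.6]
grip_width: 0.265
t 9.50 pos [0.4609 0.31   0.0517] rig [-0.0922  0.2026  0.0517] F [ 0.2 -0.3 -0.6] w 22.6
toolx [ 0.001  0.    -1.   ] tooly(rig) [1.e+00 9.e-04] toolz(rig) [ 9.e-04 -1.e+00] j [-0.29  0.47 -0.52  1.98  0.32  0.77 -2.51]
twist to rig 1 [-1.7995e+02  8.0000e-02 -4.0000e-02]
twist to rig -1 [ 0.05 -0.03 -0.05]
```

View pics/s7.png

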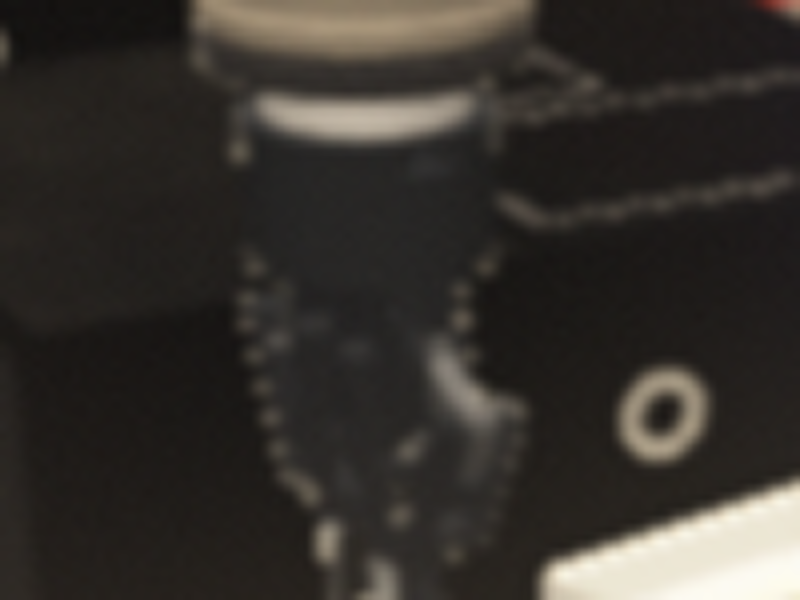

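```bash
python3 -m creep '{"twist":[[0,0,0],[0,0,0],[0,0,0],[0,0,0],[0,0,0],[0,0,0],[0,0,0],[0,0,0]],"slide":[[0.001,0,0],[0,0,0],[0,0,0],[0,0,0],[0,0,0],[0,0,0],[-0.01,0,0],[-0.03,0,0]],"jaw":[0,0,0.03,0.04,0.05,0.05,0.05,0.05]}'; python3 -c "
from h import *
st((*w(-.055,0),.12))
snap('scene','s8',(130,80,330,230),4)"
```

```text
t: 10.55
ee_pos: [0.4598, 0.3093, 0.09]
eef_rot: [0.484, 0.515, -0.485, 0.515]
ft_force: [-0.2, 0.4, 0.3]
grip_width: 0.584
t 10.55 pos [0.4598 0.3093 0.09  ] rig [-0.0933  0.202   0.09  ] F [-0.2  0.4  0.3] w 49.9
toolx [-0.002 -0.001 -1.   ] tooly(rig) [1.     0.0012] toolz(rig) [ 0.0013 -1.    ] j [-0.27  0.42 -0.54  1.95  0.28  0.85 -2.47]
twist to rig 1 [-1.7993e+02 -1.9000e-01  8.0000e-02]
twist to rig -1 [0.07 0.05 0.12]
slide tool [-0.0299  0.038   0.2021]
```

View pics/s8.png

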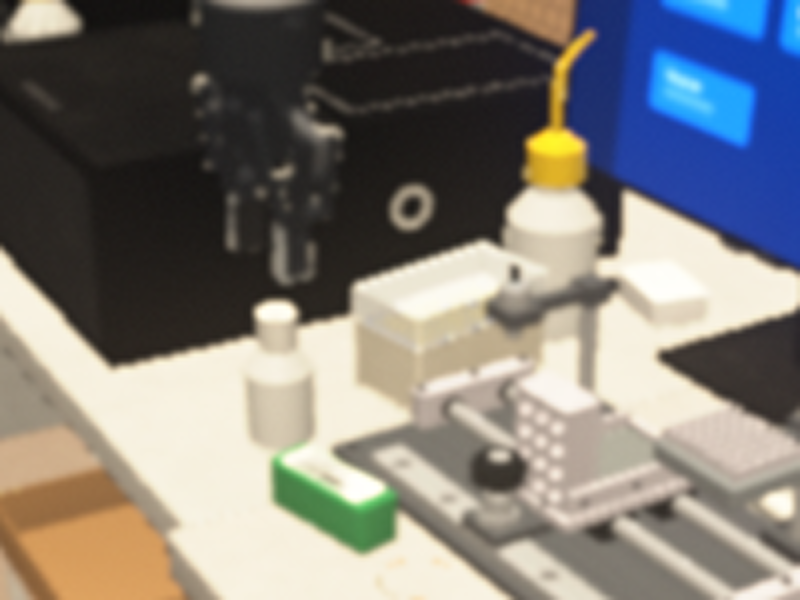

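```bash
python3 -c "
from h import *
for z in (.09,.1,.11,.12):
  print(z,rig(onz('scene',(203,150),z)).round(3),rig(onz('scene',(190,142),z)).round(3))
t=lambda x,y:(x/3.4+150-.35,y/3.4+130-.35)
for p in [(378,193),(446,190),(449,228),(381,236)]: print('blk',rig(onz('top',t(*p),.101)).round(4))
"
```

```text
0.09 [-0.063  0.232  0.09 ] [-0.066  0.297  0.09 ]
0.1 [-0.074  0.212  0.1  ] [-0.077  0.275  0.1  ]
0.11 [-0.085  0.191  0.11 ] [-0.088  0.254  0.11 ]
0.12 [-0.096  0.171  0.12 ] [-0.099  0.232  0.12 ]
blk [-0.0116  0.0179  0.101 ]
blk [-0.0133 -0.0301  0.101 ]
blk [-0.0404 -0.0298  0.101 ]
blk [-0.0422  0.0182  0.101 ]
```

```bash
python3 -m creep '{"twist":[[0,0,0],[0,0,0],[0,0,0],[0,0,0],[0,0,0],[0,0,0],[0,0,0],[0,0,0]],"slide":[[-0.03,0,0.01],[0,0,0.04],[0,0,0.05],[0,0.005,0.05],[0,0.006,0.04],[0,0.01,0.018],[0.02,0,0],[0.015,0,0]],"jaw":[0.05,0.05,0,0,0,0,0,0]}'; python3 -c "
from h import *
st((*w(-.072,-.006),.085))
snap('scene','s9',(200,90,350,190),5)"
```

```text
t: 11.6
ee_pos: [0.4944, 0.1033, 0.0849]
eef_rot: [0.485, 0.515, -0.484, 0.515]
ft_force: [-0.6, -0.0, 0.1]
grip_width: -0.003
t 11.60 pos [0.4944 0.1033 0.0849] rig [-0.0712 -0.0057  0.0849] F [-0.6 -0.   0.1] w -0.2
toolx [ 0.001  0.    -1.   ] tooly(rig) [1.e+00 5.e-04] toolz(rig) [ 5.e-04 -1.e+00] j [ 0.08  0.34 -0.48  2.07  0.22  0.78 -2.05]
twist to rig 1 [-1.7997e+02  5.0000e-02 -1.0000e-02]
twist to rig -1 [ 0.03 -0.01 -0.03]
slide tool [-0.0001 -0.0008  0.0003]
```

View pics/s9.png

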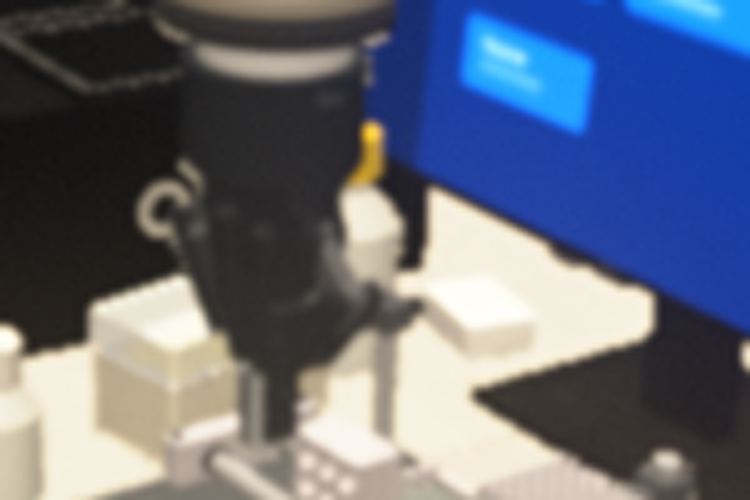

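```bash
python3 -c "
from h import *
for z in (.085,.095,.1,.105,.11): print(z,(proj('scene',np.r_[w(-.071,-.006),z])[0]-[200,90])*5)
"
```

```text
0.085 [265.28808585 498.91204139]
0.095 [265.79483707 478.75609928]
0.1 [266.05010285 468.60466591]
0.105 [266.30663968 458.40384518]
0.11 [266.56445583 448.15332517]
```

```bash
python3 -m creep '{"twist":[[0,0,0],[0,0,0],[0,0,0],[0,0,0],[0,0,0],[0,0,0],[0,0,0],[0,0,0]],"slide":[[0.01,0,0],[0.01,0,0],[0.005,0,0],[0,0.007,0],[0,0.007,0],[0,0.005,0],[0,0.003,0],[0,0,0]],"jaw":[0,0,0,0,0,0,0,0]}'; python3 -c "
from h import *
st()
snap('scene','s10',(230,130,330,205),8)"
```

```text
t: 12.65
ee_pos: [0.5163, 0.1048, 0.0601]
eef_rot: [0.485, 0.515, -0.484, 0.515]
ft_force: [-0.6, -0.5, -0.5]
grip_width: -0.003
t 12.65 pos [0.5163 0.1048 0.0601] rig [-0.0492 -0.0055  0.0601] F [-0.6 -0.5 -0.5] w -0.2
toolx [ 0.  0. -1.] tooly(rig) [1.e+00 9.e-04] toolz(rig) [ 9.e-04 -1.e+00] j [ 0.06  0.41 -0.46  2.04  0.26  0.75 -2.07]
twist to rig 1 [-1.7995e+02  0.0000e+00 -1.0000e-02]
twist to rig -1 [ 0.05 -0.01 -0.  ]
```

View pics/s10.png

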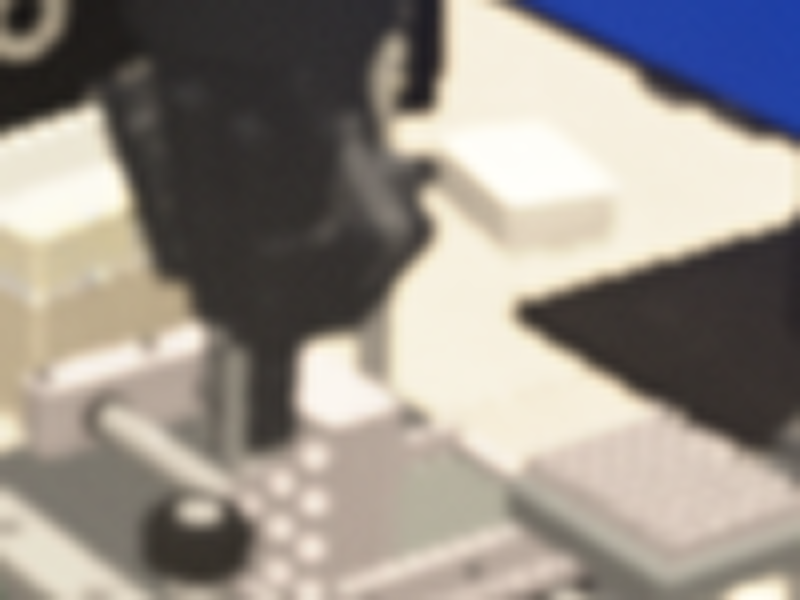

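```bash
python3 -m creep '{"twist":[[0,0,0],[0,0,0],[0,0,0],[0,0,0],[0,0,0],[0,0,0],[0,0,0],[0,0,0]],"slide":[[0,0.003,0],[0,0.003,0],[0,0.003,0],[0,0.003,0],[0,0.002,0],[0,0.002,0],[0,0,0],[0,0,0]],"jaw":[0,0,0,0,0,0,0,0]}'; python3 -c "
from h import *
st()
snap('scene','s11',(230,130,330,205),8)"
```

```text
t: 13.7
ee_pos: [0.5321, 0.1058, 0.06]
eef_rot: [0.484, 0.515, -0.484, 0.515]
ft_force: [-0.3, -0.8, 0.2]
grip_width: 0.004
t 13.70 pos [0.5321 0.1058 0.06  ] rig [-0.0334 -0.0055  0.06  ] F [-0.3 -0.8  0.2] w 0.3
toolx [-0.  0. -1.] tooly(rig) [1.     0.0011] toolz(rig) [ 0.0011 -1.    ] j [ 0.06  0.43 -0.46  2.    0.27  0.77 -2.06]
twist to rig 1 [-1.7994e+02 -1.0000e-02 -1.0000e-02]
twist to rig -1 [ 0.06 -0.    0.  ]
```

View pics/s11.png

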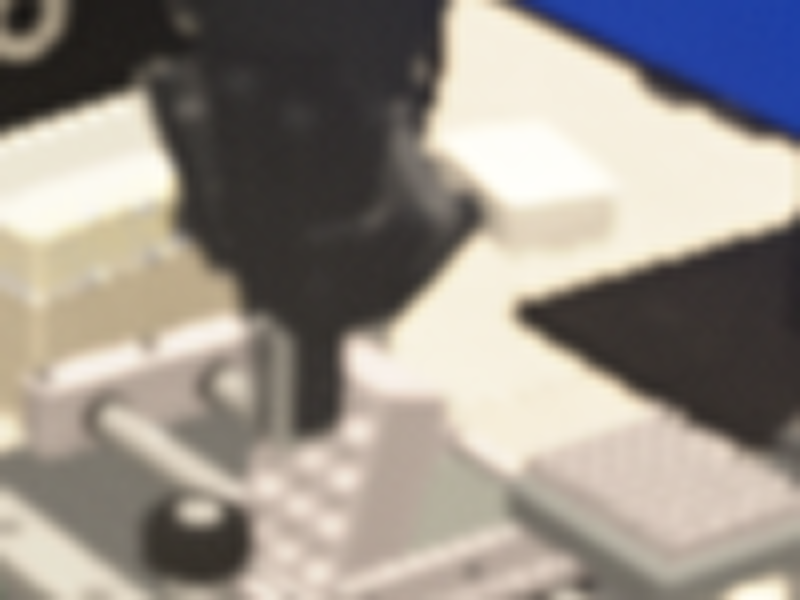

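```bash
python3 -m creep '{"twist":[[0,0,0],[0,0,0],[0,0,0],[0,0,0],[0,0,0],[0,0,0],[0,0,0],[0,0,0]],"slide":[[0,0.002,0],[0,0.002,0],[0,0.002,0],[0,0.002,0],[0,0.002,0],[0,0.002,0],[0,0.001,0],[0,0,0]],"jaw":[0,0,0,0,0,0,0,0]}'; python3 -c "
from h import *
st()
snap('scene','s12',(230,130,330,205),8)"
```

```text
t: 14.75
ee_pos: [0.5452, 0.1066, 0.06]
eef_rot: [0.484, 0.515, -0.484, 0.515]
ft_force: [-0.3, 0.5, 0.8]
grip_width: -0.002
t 14.75 pos [0.5452 0.1066 0.06  ] rig [-0.0203 -0.0055  0.06  ] F [-0.3  0.5  0.8] w -0.2
toolx [-0.  0. -1.] tooly(rig) [1.    0.001] toolz(rig) [ 0.001 -1.   ] j [ 0.06  0.45 -0.45  1.97  0.27  0.78 -2.06]
twist to rig 1 [-1.7994e+02 -0.0000e+00 -1.0000e-02]
twist to rig -1 [ 0.06 -0.01  0.  ]
```

View pics/s12.png

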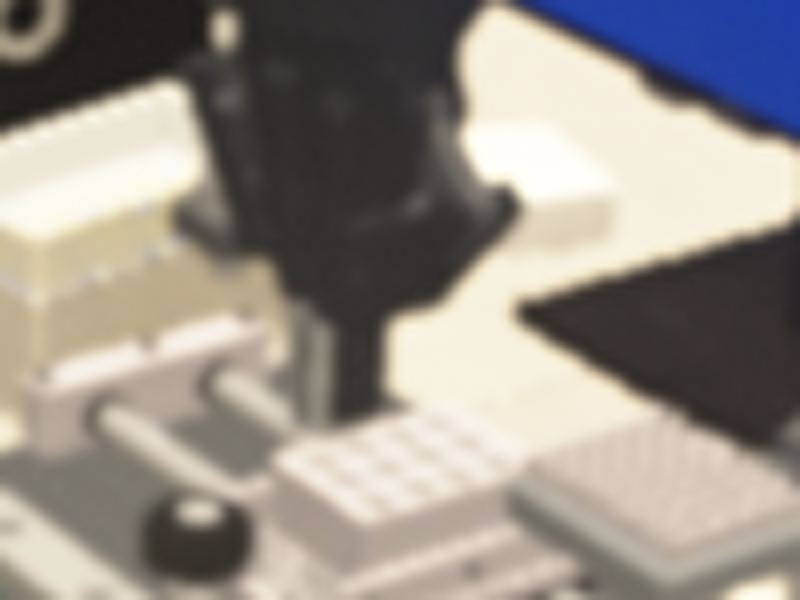

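```bash
python3 -m creep '{"twist":[[0,0,0],[0,0,0],[0,0,0],[0,0,0],[0,0,0],[0,0,0],[0,0,0],[0,0,0]],"slide":[[-0.02,0,0],[-0.02,-0.01,0],[0,-0.03,0],[0,-0.03,0.03],[0,-0.01,0.05],[0,0,0.05],[0,0,0.03],[0,0,0]],"jaw":[0,0,0,0,0,0.02,0.045,0.05]}'; python3 -c "
from h import *
st()
snap('scene','s13',(230,130,330,205),8);snap('top','t13',(200,130,330,228),6)"
```

```text
t: 15.8
ee_pos: [0.4749, -0.0603, 0.1]
eef_rot: [0.485, 0.514, -0.486, 0.514]
ft_force: [-0.7, 0.2, 0.3]
grip_width: 0.584
t 15.80 pos [ 0.4749 -0.0603  0.1   ] rig [-0.1005 -0.1678  0.1   ] F [-0.7  0.2  0.3] w 49.9
toolx [ 0. -0. -1.] tooly(rig) [ 1.     -0.0028] toolz(rig) [-0.0028 -1.    ] j [ 0.37  0.27 -0.43  2.11  0.16  0.79 -1.67]
twist to rig 1 [ 1.7984e+02  0.0000e+00 -4.0000e-02]
twist to rig -1 [-0.16  0.03  0.  ]
```

View pics/s13.png

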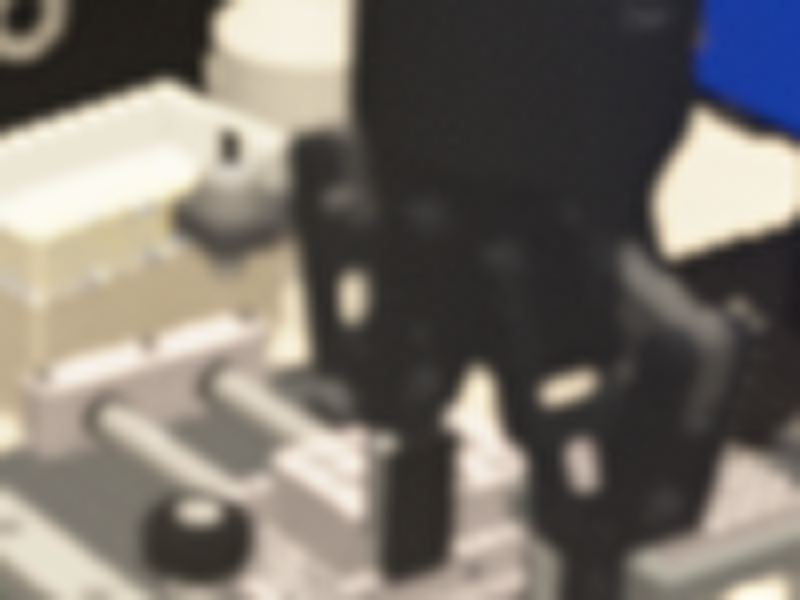

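View pics/t13.png

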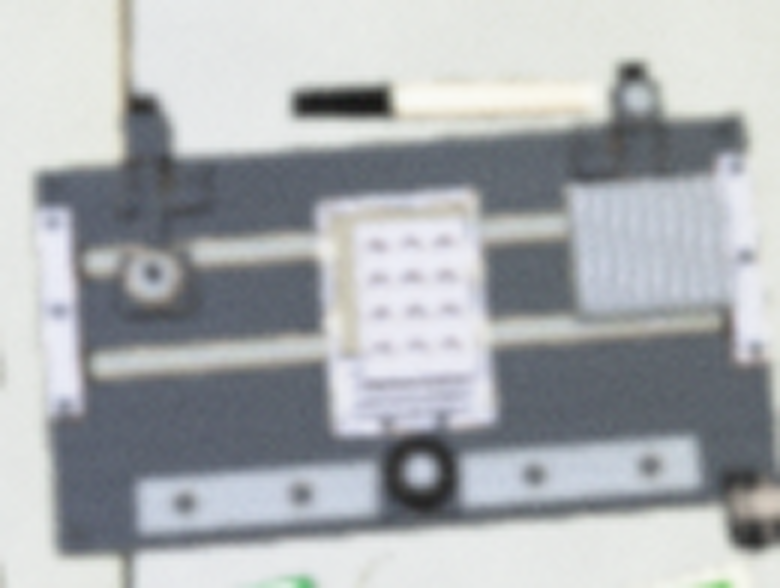

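```bash
python3 -c "
from h import *
t=lambda x,y:(x/6+200-.4,y/6+130-.4)
P=[rig(onz('top',t(*p),.067)) for p in [(354,226),(464,217),(475,370),(366,379)]]
print(np.array(P).round(4),np.mean(P,0))
print('knob',rig(onz('top',t(420,471),.0695)))
st((*w(-.0622,.0005),.1))
"
```

```text
[[ 0.0427  0.019   0.067 ]
 [ 0.0428 -0.0268  0.067 ]
 [-0.0216 -0.0258  0.067 ]
 [-0.0218  0.0193  0.067 ]] [ 0.01053065 -0.00357232  0.067     ]
knob [-0.0617423   0.00037712  0.0695    ]
t 15.90 pos [ 0.475  -0.0577  0.1001] rig [-0.1002 -0.1653  0.1001] F [-0.2  0.3  0.8] w 50.3
toolx [ 0.  0. -1.] tooly(rig) [1.e+00 7.e-04] toolz(rig) [ 7.e-04 -1.e+00] j [ 0.36  0.27 -0.43  2.11  0.16  0.79 -1.67]
twist to rig 1 [-1.7996e+02  1.0000e-02 -2.0000e-02]
twist to rig -1 [ 0.04 -0.01 -0.01]
slide tool [ 1.000e-04  3.810e-02 -1.658e-01]
```

```bash
python3 -m creep '{"twist":[[-10.5,0,0],[-10.5,0,0],[-10.5,0,0],[-10.5,0,0],[-10.5,0,0],[-10.5,0,0],[-10.5,0,0],[-10.5,0,0]],"slide":[[-0.005,0,0],[-0.005,0,0],[-0.005,0,0],[-0.005,0,0],[0,0,0],[0,0,0],[0,0,0],[0,0,0]],"jaw":[0.06,0.06,0.06,0.06,0.06,0.06,0.06,0.06]}'; python3 -c "
from h import *
st((*w(-.0715,-.0036),.1))
"
```

```text
t: 16.9
ee_pos: [0.4751, -0.0566, 0.1201]
eef_rot: [0.013, 0.707, -0.012, 0.707]
ft_force: [0.0, -0.8, 0.4]
grip_width: 0.702
t 16.90 pos [ 0.4751 -0.0566  0.1201] rig [-0.1001 -0.1642  0.1201] F [ 0.  -0.8  0.4] w 60.0
toolx [ 0.  0. -1.] tooly(rig) [0.0955 0.9954] toolz(rig) [ 0.9954 -0.0955] j [ 0.6   0.28 -0.7   2.09  0.24  0.85 -0.27]
twist to rig 1 [-9.548e+01  2.000e-02 -0.000e+00]
twist to rig -1 [ 8.452e+01 -0.000e+00 -2.000e-02]
slide tool [0.0202 0.1626 0.0131]
```

```bash
python3 -m creep '{"twist":[[-5.5,0,0],[0,0,0],[0,0,0],[0,0,0],[0,0,0],[0,0,0],[0,0,0],[0,0,0]],"slide":[[0,0,0],[0,0.04,0.007],[0,0.04,0.007],[0,0.04,0.007],[0,0.0405,0.0075],[0.02,0,0],[0.02,0,0],[0.01,0,0]],"jaw":[0.06,0.06,0.06,0.06,0.06,0.06,0.06,0.06]}'; python3 -c "
from h import *
st((*w(-.0715,-.0036),.04))
snap('scene','s14',(220,130,320,205),8);snap('top','t14',(200,130,330,228),6)
"
```

```text
t: 17.9
ee_pos: [0.4941, 0.1029, 0.0684]
eef_rot: [-0.019, 0.708, 0.018, 0.706]
ft_force: [0.3, -0.5, 1.1]
grip_width: 0.701
t 17.90 pos [0.4941 0.1029 0.0684] rig [-0.0715 -0.0061  0.0684] F [ 0.3 -0.5  1.1] w 59.9
toolx [-0.002 -0.001 -1.   ] tooly(rig) [0.0082 1.    ] toolz(rig) [ 1.     -0.0082] j [ 0.27  0.42 -0.72  2.07  0.38  0.79 -0.63]
twist to rig 1 [-9.047e+01 -1.100e-01 -8.000e-02]
twist to rig -1 [ 8.953e+01 -8.000e-02  1.100e-01]
slide tool [0.0284 0.0025 0.    ]
```

View pics/s14.png

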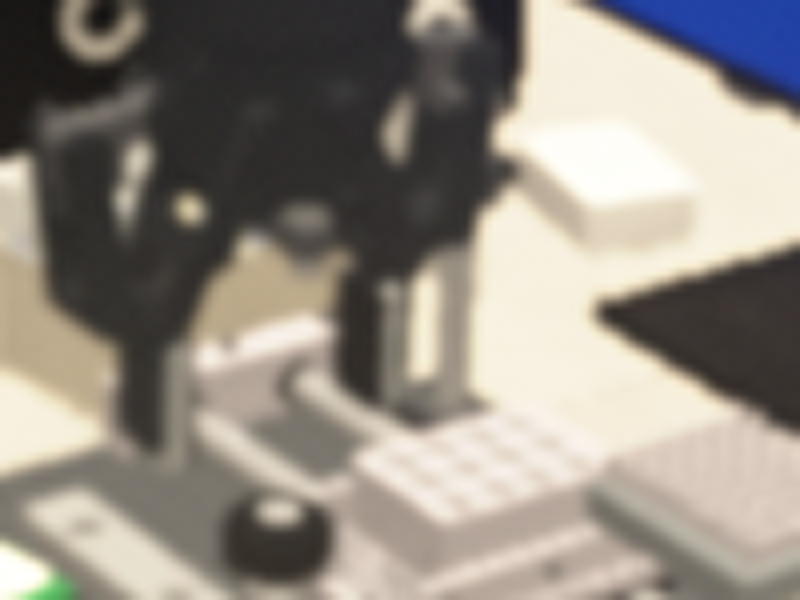

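View pics/t14.png

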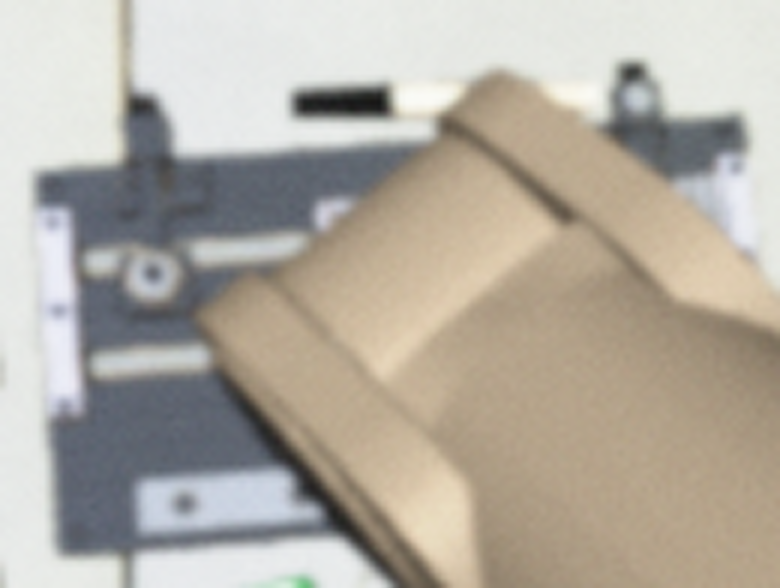

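```bash
python3 -c "
from h import *
q=lambda x,y,z:((proj('scene',np.r_[w(x,y),z])[0]-[220,130])*8).round()
for z in (.09,.095,.1,.105,.11):
  print(z,'L in/out',q(-.1015,-.017,z),q(-.116,-.017,z),'R in/out',q(-.0415,-.017,z),q(-.027,-.017,z))
print('blk front',q(-.0217,-.026,.067),q(-.0217,.019,.067),'knob',q(-.0617,0.0004,.0695))
st()
"
```

```text
0.09 L in/out [195. 508.] [149. 522.] R in/out [376. 451.] [418. 438.]
0.095 L in/out [195. 491.] [149. 506.] R in/out [376. 435.] [419. 422.]
0.1 L in/out [195. 475.] [149. 489.] R in/out [377. 419.] [419. 406.]
0.105 L in/out [195. 458.] [149. 472.] R in/out [378. 402.] [420. 389.]
0.11 L in/out [196. 441.] [149. 455.] R in/out [378. 386.] [421. 373.]
blk front [449. 518.] [354. 454.] knob [278. 509.]
t 18.00 pos [0.4943 0.1029 0.0687] rig [-0.0714 -0.0061  0.0687] F [ 0.4 -0.8  0.2] w 60.0
toolx [-0.002 -0.    -1.   ] tooly(rig) [0.0085 1.    ] toolz(rig) [ 1.     -0.0085] j [ 0.27  0.42 -0.72  2.07  0.38  0.79 -0.63]
twist to rig 1 [-9.048e+01 -1.100e-01 -9.000e-02]
twist to rig -1 [89.52 -0.09  0.11]
```

```bash
python3 -m creep '{"twist":[[-0.5,0,0],[0,0,0],[0,0,0],[0,0,0],[0,0,0],[0,0,0],[0,0,0],[0,0,0]],"slide":[[0.01,0.0025,0.001],[0.01,0,0],[0.01,0,0],[0.005,0,0],[0.005,0,0],[0,0,0],[0,0,0],[0,0,0]],"jaw":[0.06,0.06,0.06,0.06,0.06,0.06,0.06,0.06]}'; python3 -c "
from h import *
st()
snap('scene','s15',(220,130,320,205),8)
"
```

```text
t: 19.0
ee_pos: [0.4962, 0.1063, 0.0303]
eef_rot: [-0.022, 0.707, 0.022, 0.707]
ft_force: [-1.0, 0.1, -0.2]
grip_width: 0.701
t 19.00 pos [0.4962 0.1063 0.0303] rig [-0.0693 -0.0029  0.0303] F [-1.   0.1 -0.2] w 59.9
toolx [ 0.  0. -1.] tooly(rig) [-9.e-04  1.e+00] toolz(rig) [1.e+00 9.e-04] j [ 0.22  0.48 -0.68  2.09  0.45  0.72 -0.68]
twist to rig 1 [-8.995e+01  2.000e-02  2.000e-02]
twist to rig -1 [ 9.005e+01  2.000e-02 -2.000e-02]
```

View pics/s15.png

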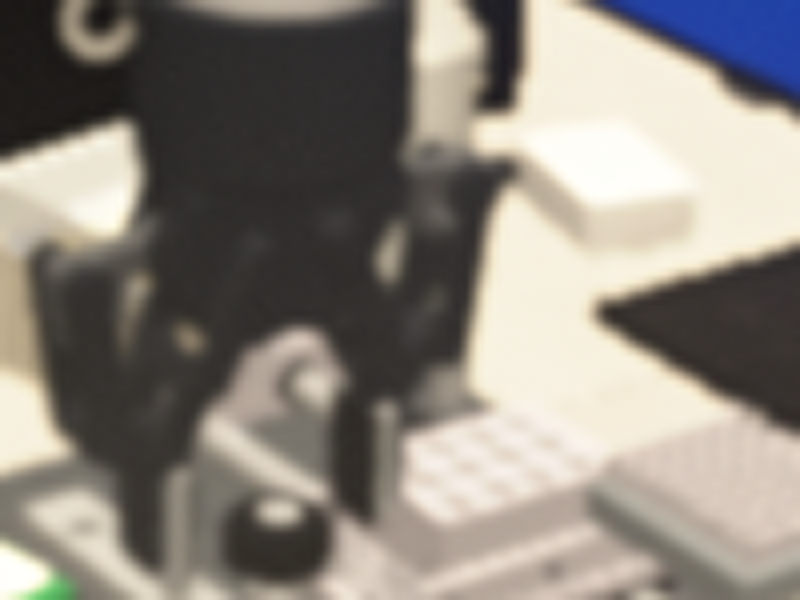

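```bash
python3 -m creep '{"twist":[[0,0,0],[0,0,0],[0,0,0],[0,0,0],[0,0,0],[0,0,0],[0,0,0],[0,0,0]],"slide":[[0.008,0,0],[0.007,0,0],[0,0,0.002],[0,0,0.002],[0,0,0.002],[0,0,0.002],[0,0,0],[0,0,0]],"jaw":[0.06,0.06,0.06,0.06,0.06,0.06,0.06,0.06]}'; python3 -c "
from h import *
st()
snap('scene','s16',(220,130,320,205),8)
"
```

```text
t: 20.05
ee_pos: [0.5041, 0.1068, 0.0151]
eef_rot: [-0.022, 0.707, 0.022, 0.707]
ft_force: [-0.7, -0.5, 0.1]
grip_width: 0.702
t 20.05 pos [0.5041 0.1068 0.0151] rig [-0.0613 -0.0028  0.0151] F [-0.7 -0.5  0.1] w 59.9
toolx [ 0.  0. -1.] tooly(rig) [-0.001  1.   ] toolz(rig) [1.    0.001] j [ 0.21  0.51 -0.66  2.08  0.48  0.71 -0.7 ]
twist to rig 1 [-8.994e+01  1.000e-02  1.000e-02]
twist to rig -1 [ 9.006e+01  1.000e-02 -1.000e-02]
```

View pics/s16.png

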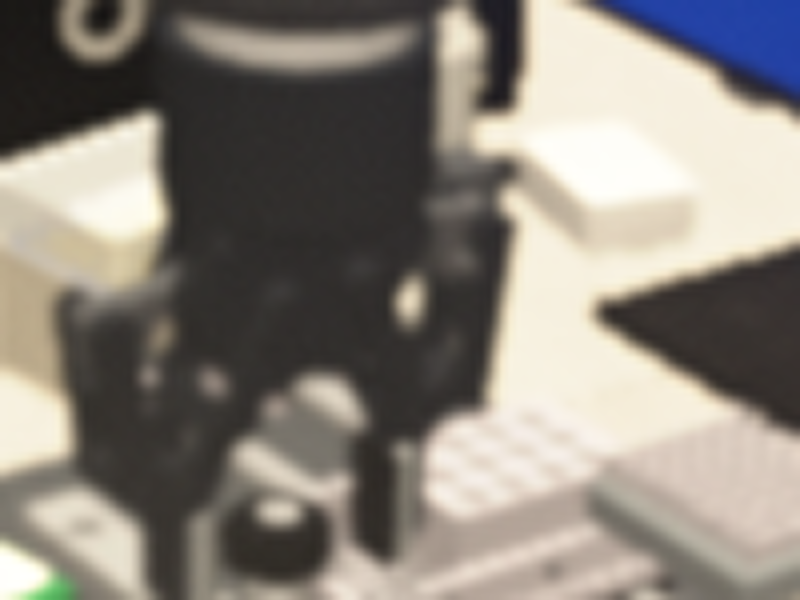

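```bash
python3 -c "
from h import *
a=cv2.imread('pics/s15_raw.png');b=cv2.imread('pics/s16_raw.png')
f=lambda i:cv2.resize(i[175:205,265:305],None,fx=10,fy=10,interpolation=2)
cv2.imwrite('pics/cmp.png',np.hstack([f(a),f(b)]))
"
```

```text
(no output)
```

View pics/cmp.png

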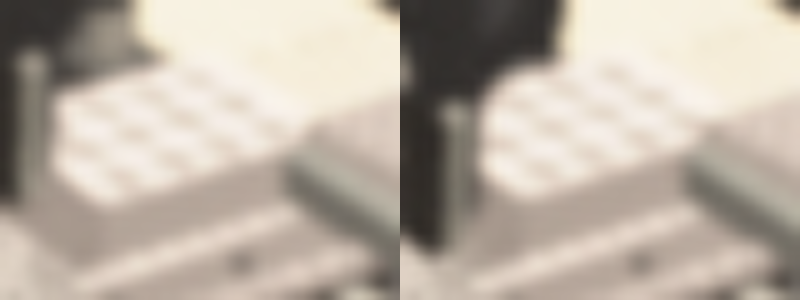

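```bash
python3 -m creep '{"twist":[[0,0,0],[0,0,0],[0,0,0],[0,0,0],[0,0,0],[0,0,0],[0,0,0],[0,0,0]],"slide":[[0,0,0.0015],[0,0,0.001],[0,0,0.0005],[0,0,0.0005],[0,0,0],[0,0,0],[0,0,0],[0,0,0]],"jaw":[0.06,0.06,0.06,0.06,0.06,0.06,0.06,0.06]}'; python3 -c "
from h import *
st()
"
```

```text
t: 21.1
ee_pos: [0.5075, 0.107, 0.015]
eef_rot: [-0.022, 0.707, 0.022, 0.707]
ft_force: [0.1, -0.4, 0.6]
grip_width: 0.703
t 21.10 pos [0.5075 0.107  0.015 ] rig [-0.0579 -0.0028  0.015 ] F [ 0.1 -0.4  0.6] w 60.1
toolx [ 0.  0. -1.] tooly(rig) [-9.e-04  1.e+00] toolz(rig) [1.e+00 9.e-04] j [ 0.2   0.51 -0.66  2.07  0.48  0.71 -0.7 ]
twist to rig 1 [-8.995e+01  1.000e-02 -0.000e+00]
twist to rig -1 [ 9.005e+01 -0.000e+00 -1.000e-02]
```

```bash
python3 -m creep '{"twist":[[0,0,0],[0,0,0],[0,0,0],[0,0,0],[0,0,0],[0,0,0],[0,0,0],[0,0,0]],"slide":[[0,0,-0.005],[-0.03,0,0],[-0.04,0,0],[-0.01,-0.03,-0.02],[0,-0.05,-0.02],[0,-0.05,0],[0,-0.035,0],[0,0,0]],"jaw":[0.06,0.06,0.06,0.06,0.06,0.06,0.06,0.06]}'; python3 -c "
from h import *
st()
snap('top','t17',(200,130,330,228),6)
"
```

```text
t: 22.1
ee_pos: [0.4722, -0.0631, 0.0949]
eef_rot: [-0.02, 0.707, 0.02, 0.707]
ft_force: [0.7, 0.7, -0.7]
grip_width: 0.705
t 22.10 pos [ 0.4722 -0.0631  0.0949] rig [-0.1034 -0.1705  0.0949] F [ 0.7  0.7 -0.7] w 60.2
toolx [-0.    -0.001 -1.   ] tooly(rig) [0.0033 1.    ] toolz(rig) [ 1.     -0.0033] j [ 0.62  0.32 -0.71  2.11  0.29  0.81 -0.22]
twist to rig 1 [-9.019e+01 -4.000e-02  2.000e-02]
twist to rig -1 [8.981e+01 2.000e-02 4.000e-02]
```

View pics/t17.png

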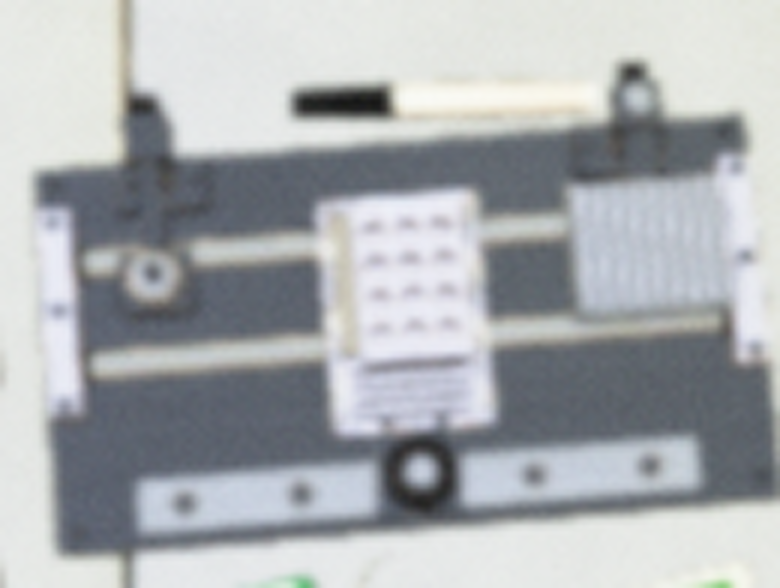

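```bash
python3 -c "
from h import *
t=lambda x,y:(x/6+200-.4,y/6+130-.4)
print([rig(onz('top',t(*p),.067)).round(4) for p in [(364,360),(473,353)]])
a=cv2.imread('pics/t13_raw.png');b=cv2.imread('pics/t17_raw.png')
# wells shift by phase correlation
A=a[160:196,255:285,1].astype(float);B=b[160:196,255:285,1].astype(float)
f=lambda i:cv2.resize(i[155:205,245:290],None,fx=8,fy=8,interpolation=2)
cv2.imwrite('pics/cmp2.png',np.hstack([f(a),f(b)]))
"
```

```text
[array([-0.0138,  0.0194,  0.067 ]), array([-0.0145, -0.0256,  0.067 ])]
```

View pics/cmp2.png

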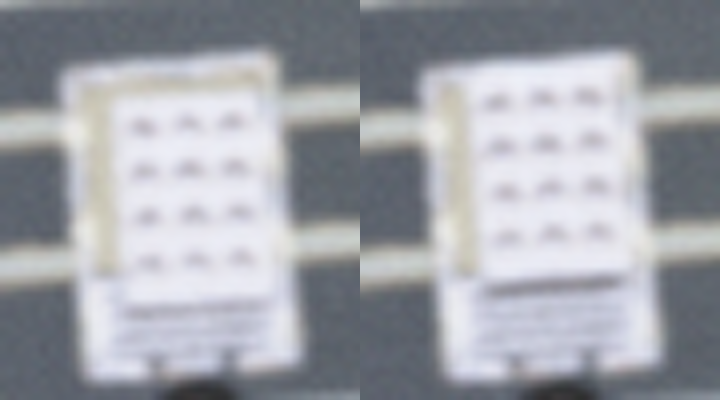

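```bash
python3 -c "
from h import *
def zfor(px,x,y,ee):
  zs=np.linspace(.0,.2,401); p=np.array([proj('scene',np.r_[w(x,y),z])[0] for z in zs]); i=np.argmin(abs(p[:,1]-px[1])); print('z',zs[i].round(3),'off',(zs[i]-ee).round(3),'dx',(p[i,0]-px[0]).round(1))
# near-bottom point of right finger, x=tcp x-.011, outer y
zfor((250+365/8,110+425/8),.0242-.011,.0015-.025-.007,.1021)
zfor((250+345/8,110+450/8),.0241-.011,.0015-.017-.007,.095)
zfor((250+330/8,90+545/8),.0239-.011,.0015-.012-.007,.1134)
zfor((200+275/5,90+440/5),-.071-.011,-.0057-.007,.0849)
zfor((230+270/8,130+450/8),-.0492-.011,-.0055-.007,.0601)
zfor((220+155/8,130+460/8),-.0715-.037,-.0061-.011,.0687)
zfor((220+385/8,130+560/8),-.0613+.037,-.0028-.011,.0151)
"
```

```text
z 0.138 off 0.036 dx -4.1
z 0.128 off 0.032 dx -4.3
z 0.145 off 0.032 dx -3.4
z 0.12 off 0.035 dx -4.0
z 0.094 off 0.033 dx -4.8
z 0.106 off 0.038 dx 2.3
z 0.048 off 0.033 dx 3.4
```

```bash
python3 -m creep '{"twist":[[0,0,0],[0,0,0],[0,0,0],[0,0,0],[0,0,0],[0,0,0],[0,0,0],[0,0,0]],"slide":[[0,0.043,0.0104],[0,0.043,0.0104],[0,0.043,0.0104],[0,0.042,0.01],[0.01,0,0],[0.02,0,0],[0.02,0,0],[0.01,0,0]],"jaw":[0.046,0.046,0.046,0.046,0.046,0.046,0.046,0.046]}'; python3 -c "
from h import *
st((*w(-.0619,.0007),.018))
snap('scene','s18',(220,130,320,205),8)
"
```

```text
t: 23.15
ee_pos: [0.5024, 0.1119, 0.0332]
eef_rot: [-0.021, 0.708, 0.021, 0.706]
ft_force: [0.2, -1.0, -0.2]
grip_width: 0.539
t 23.15 pos [0.5024 0.1119 0.0332] rig [-0.0627  0.0024  0.0332] F [ 0.2 -1.  -0.2] w 46.0
toolx [-0.002 -0.    -1.   ] tooly(rig) [-2.e-04  1.e+00] toolz(rig) [1.e+00 2.e-04] j [ 0.22  0.49 -0.69  2.07  0.45  0.74 -0.69]
twist to rig 1 [-89.99  -0.11  -0.09]
twist to rig -1 [ 9.001e+01 -9.000e-02  1.100e-01]
slide tool [ 0.0152 -0.0017  0.0009]
```

View pics/s18.png

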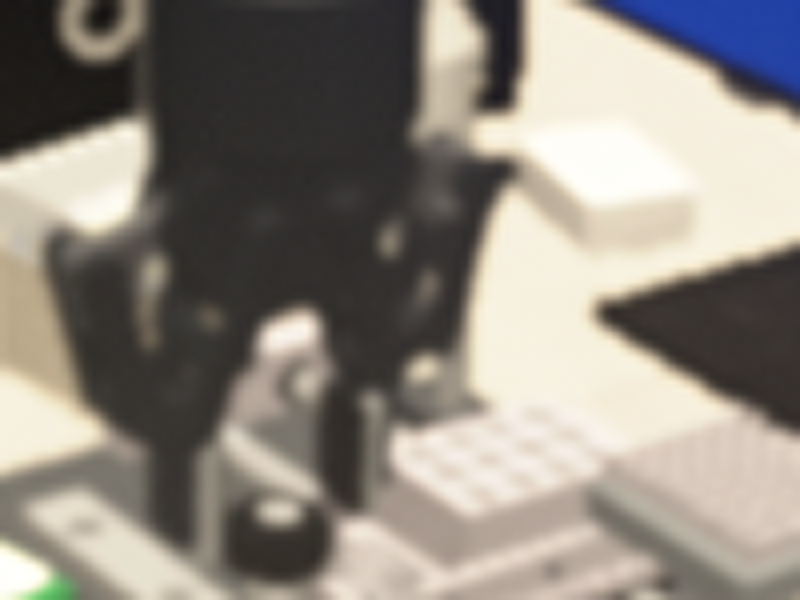

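```bash
python3 -m creep '{"twist":[[0,0,0],[0,0,0],[0,0,0],[0,0,0],[0,0,0],[0,0,0],[0,0,0],[0,0,0]],"slide":[[0.008,-0.0017,0.0005],[0.008,0,0],[0,0,0],[0,0,0],[0,0,0],[0,0,0],[0,0,0],[0,0,0]],"jaw":[0.046,0.046,0.04,0.03,0,0,0,0]}'; python3 -c "
from h import *
st((*w(-.0619,.0007),.018))
snap('scene','s19',(220,130,320,205),8)
"
```

```text
t: 24.2
ee_pos: [0.5036, 0.1111, 0.0194]
eef_rot: [-0.022, 0.707, 0.022, 0.707]
ft_force: [-4.7, 0.1, 5.2]
grip_width: 0.322
t 24.20 pos [0.5036 0.1111 0.0194] rig [-0.0615  0.0015  0.0194] F [-4.7  0.1  5.2] w 27.5
toolx [-0. -0. -1.] tooly(rig) [-0.0011  1.    ] toolz(rig) [1.     0.0011] j [ 0.21  0.51 -0.67  2.07  0.48  0.72 -0.71]
twist to rig 1 [-8.994e+01 -2.000e-02  1.000e-02]
twist to rig -1 [9.006e+01 1.000e-02 2.000e-02]
slide tool [ 0.0014 -0.0008 -0.0004]
```

View pics/s19.png

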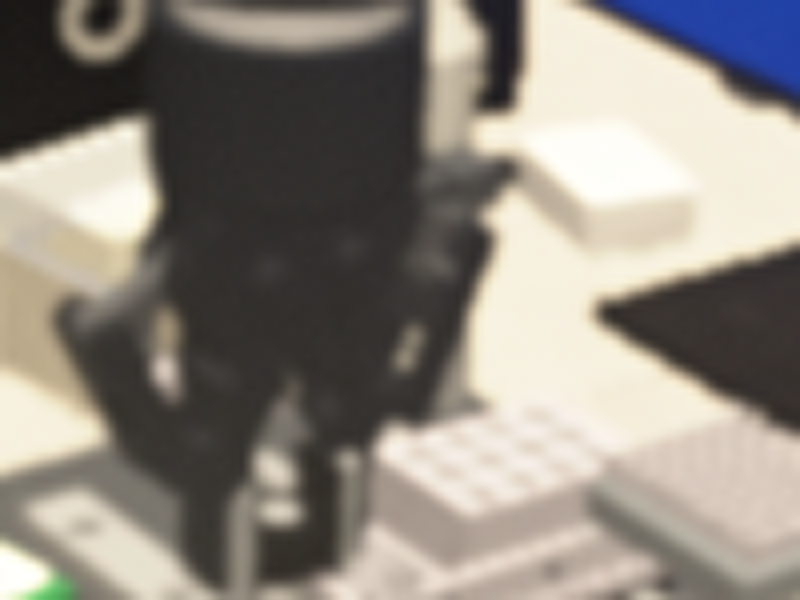

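```bash
python3 -m creep '{"twist":[[0,0,0],[0,0,0],[0,0,0],[0,0,0],[0,0,0],[0,0,0],[0,0,0],[0,0,0]],"slide":[[0,0,0],[-0.003,0,0],[-0.003,0,0],[-0.0025,0,0],[-0.0005,0,0],[0,-0.002,0],[0,-0.004,0],[0,0,0]],"jaw":[0,0,0,0,0,0,0,0]}'; python3 -c "
from h import *
st((*w(-.0619,-.0993),.028))
snap('scene','s20',(220,130,320,205),8)
"
```

```text
t: 25.25
ee_pos: [0.5042, 0.1043, 0.0279]
eef_rot: [-0.022, 0.707, 0.021, 0.707]
ft_force: [-1.8, -1.0, -5.8]
grip_width: 0.323
t 25.25 pos [0.5042 0.1043 0.0279] rig [-0.0614 -0.0053  0.0279] F [-1.8 -1.  -5.8] w 27.6
toolx [-0.    -0.001 -1.   ] tooly(rig) [-3.e-04  1.e+00] toolz(rig) [1.e+00 3.e-04] j [ 0.23  0.49 -0.68  2.07  0.46  0.73 -0.68]
twist to rig 1 [-8.998e+01 -4.000e-02  0.000e+00]
twist to rig -1 [9.002e+01 0.000e+00 4.000e-02]
slide tool [-0.0001 -0.094  -0.0005]
```

View pics/s20.png

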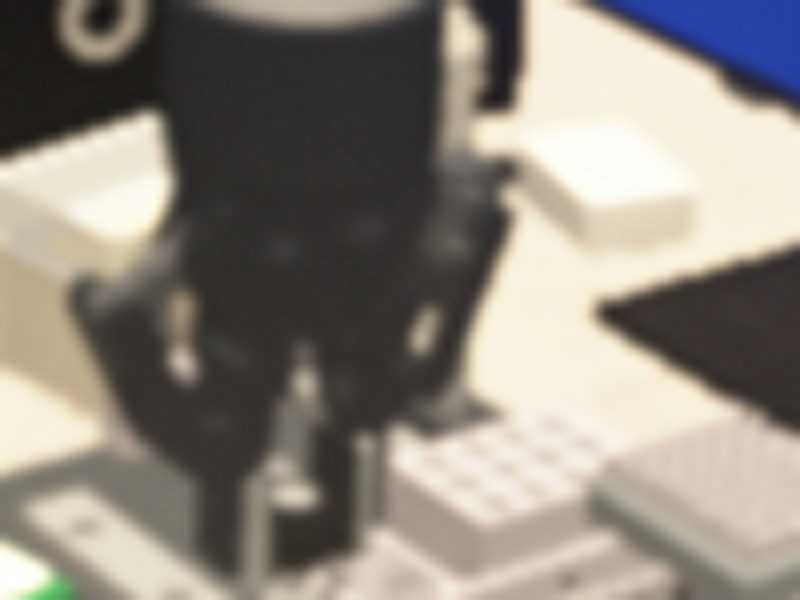

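```bash
python3 -c "
from h import *
im=cv2.imread('pics/s20_raw.png')
cv2.imwrite('pics/s20z.png',cv2.resize(im[140:190,250:290],None,fx=14,fy=12,interpolation=2))
n=np.r_[RZ@np.array([0,1]),0]
for yy in (-.005,-.018):
  p0=np.r_[w(0,yy),0]
  for p in [(505,215),(508,240),(490,290),(470,340),(455,380),(400,415),(370,435),(375,520)]:
    e,d=ray('scene',(220+p[0]/8-.4,130+p[1]/8-.4)); s=n@(p0-e)/(n@d); print(yy,p,rig(e+s*d).round(4))
"
```

```text
-0.005 (505, 215) [ 0.0083 -0.005   0.1455]
-0.005 (508, 240) [ 0.0099 -0.005   0.1375]
-0.005 (490, 290) [ 0.0045 -0.005   0.1235]
-0.005 (470, 340) [-0.0017 -0.005   0.1095]
-0.005 (455, 380) [-0.0064 -0.005   0.0982]
-0.005 (400, 415) [-0.0254 -0.005   0.0924]
-0.005 (370, 435) [-0.0357 -0.005   0.0889]
-0.005 (375, 520) [-0.0327 -0.005   0.0609]
-0.018 (505, 215) [-0.0024 -0.018   0.1531]
-0.018 (508, 240) [-0.0008 -0.018   0.1452]
-0.018 (490, 290) [-0.0062 -0.018   0.1314]
-0.018 (470, 340) [-0.0123 -0.018   0.1177]
-0.018 (455, 380) [-0.0168 -0.018   0.1066]
-0.018 (400, 415) [-0.0355 -0.018   0.1009]
-0.018 (370, 435) [-0.0456 -0.018   0.0975]
-0.018 (375, 520) [-0.0427 -0.018   0.07  ]
```

View pics/s20z.png

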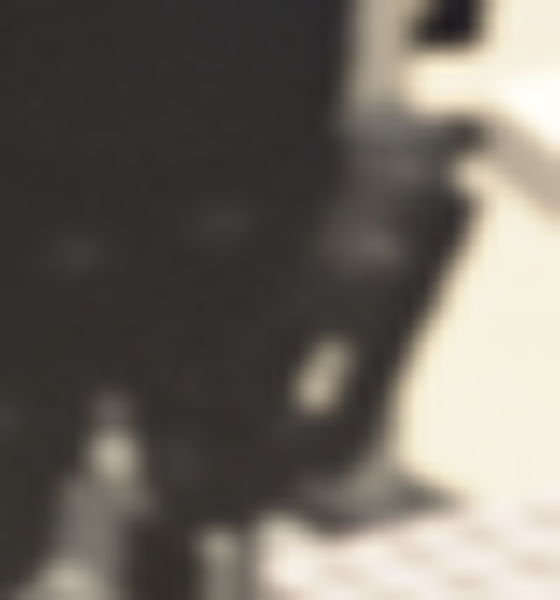

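```bash
python3 -m creep '{"twist":[[0,0,0],[0,0,0],[0,0,0],[0,0,0],[0,0,0],[0,0,0],[0,0,0],[0,0,0]],"slide":[[0,0.003,0],[0,0.003,0],[0.003,0,0],[0.003,0,0],[0.003,0,0],[0,0,0],[0,0,0],[0,0,0]],"jaw":[0,0,0,0,0,0.046,0.046,0.046]}'; python3 -c "
from h import *
st()
"; python3 -m creep '{"twist":[[0,0,0],[0,0,0],[0,0,0],[10.5,0,0],[10.5,0,0],[10.5,0,0],[10.5,0,0],[10.5,0,0]],"slide":[[0,0,0],[-0.025,0,0],[-0.035,0,0],[0,0,0],[0,0,0],[0,0,0],[0,0,0],[0,0,0]],"jaw":[0.046,0.046,0.046,0.046,0.046,0.046,0.046,0.046]}'; python3 -c "
from h import *
st()
"
```

```text
t: 26.3
ee_pos: [0.5044, 0.1111, 0.0193]
eef_rot: [-0.021, 0.706, 0.022, 0.707]
ft_force: [-0.8, -0.3, -0.2]
grip_width: 0.538
t 26.30 pos [0.5044 0.1111 0.0193] rig [-0.0607  0.0015  0.0193] F [-0.8 -0.3 -0.2] w 46.0
toolx [ 0.001  0.    -1.   ] tooly(rig) [-8.e-04  1.e+00] toolz(rig) [1.e+00 8.e-04] j [ 0.21  0.51 -0.67  2.07  0.48  0.72 -0.71]
twist to rig 1 [-8.996e+01  5.000e-02  3.000e-02]
twist to rig -1 [ 9.004e+01  3.000e-02 -5.000e-02]
t: 27.3
ee_pos: [0.504, 0.1111, 0.0791]
eef_rot: [0.295, 0.642, -0.295, 0.643]
ft_force: [-0.4, -0.0, -0.5]
grip_width: 0.533
t 27.30 pos [0.504  0.1111 0.0791] rig [-0.0611  0.0015  0.0791] F [-0.4 -0.  -0.5] w 45.5
toolx [ 0.  0. -1.] tooly(rig) [0.7964 0.6048] toolz(rig) [ 0.6048 -0.7964] j [ 0.1   0.37 -0.53  2.05  0.26  0.79 -1.45]
twist to rig 1 [-1.4279e+02  2.0000e-02 -0.0000e+00]
twist to rig -1 [ 3.721e+01 -0.000e+00 -2.000e-02]
```

```bash
python3 -m creep '{"twist":[[9.3,0,0],[9.3,0,0],[9.3,0,0],[9.3,0,0],[0,0,0],[0,0,0],[0,0,0],[0,0,0]],"slide":[[0,0,0],[0,0,0],[0,0,0],[0,0,0],[0.02,-0.0006,0.0007],[0.02,0,0],[0.01,0,0],[0,0,0]],"jaw":[0.046,0.046,0.046,0.046,0.046,0.046,0.046,0.046]}'; python3 -c "
from h import *
st((*w(-.0617,.0008),.0195))
snap('scene','s22',(220,130,320,205),8);snap('top','t22',(200,130,330,228),6)
"
```

```text
t: 28.3
ee_pos: [0.5031, 0.1103, 0.0287]
eef_rot: [0.483, 0.517, -0.483, 0.516]
ft_force: [0.4, -0.1, -0.6]
grip_width: 0.536
t 28.30 pos [0.5031 0.1103 0.0287] rig [-0.0621  0.0008  0.0287] F [ 0.4 -0.1 -0.6] w 45.7
toolx [-0.001 -0.    -1.   ] tooly(rig) [1.     0.0064] toolz(rig) [ 0.0064 -1.    ] j [-0.03  0.43 -0.37  2.08  0.24  0.67 -2.07]
twist to rig 1 [-1.7963e+02 -8.0000e-02  0.0000e+00]
twist to rig -1 [0.37 0.   0.05]
slide tool [0.0092 0.0004 0.    ]
```

View pics/s22.png

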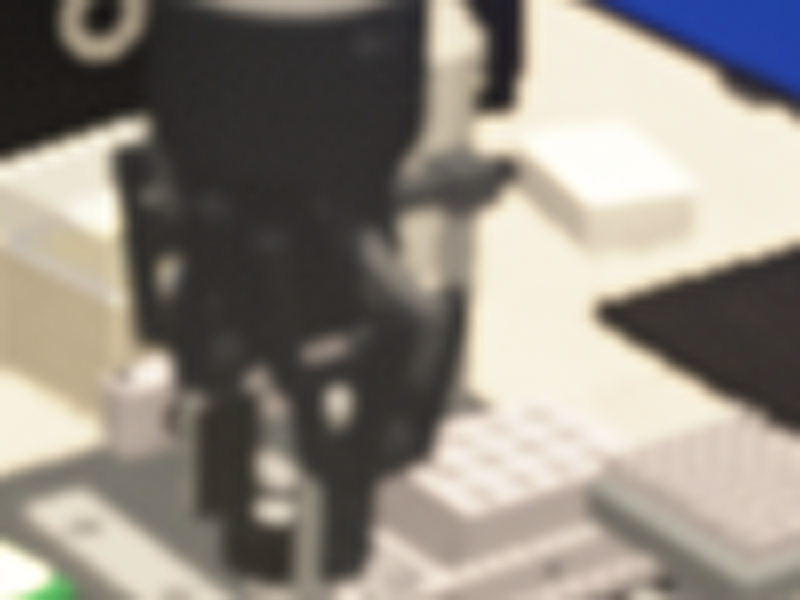

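Straddling the knob with the jaws along rig y. Descend to the grasp height and close.

```bash
python3 -m creep '{"twist":[[0,0,0],[0,0,0],[0,0,0],[0,0,0],[0,0,0],[0,0,0],[0,0,0],[0,0,0]],"slide":[[0.005,0,0],[0.004,0,0],[0,0,0],[0,0,0],[0,0,0],[0,0,0],[0,0,0],[0,0,0]],"jaw":[0.046,0.046,0.04,0.03,0,0,0,0]}'; python3 -c "
from h import *
st()
"; python3 -m creep '{"twist":[[0,0,0],[0,0,0],[0,0,0],[0,0,0],[0,0,0],[0,0,0],[0,0,0],[0,0,0]],"slide":[[0,0,0],[-0.003,0,0],[-0.003,0,0],[-0.0025,0,0],[-0.0005,0,0],[0,0,0.002],[0,0,0.004],[0,0,0]],"jaw":[0,0,0,0,0,0,0,0]}'; python3 -c "
from h import *
st((*w(-.0617,-.0993),.028))
snap('scene','s23',(220,130,320,205),8)
"
```

```text
t: 29.4
ee_pos: [0.5033, 0.1103, 0.0203]
eef_rot: [0.483, 0.516, -0.483, 0.516]
ft_force: [-2.5, 0.5, 6.3]
grip_width: 0.324
t 29.40 pos [0.5033 0.1103 0.0203] rig [-0.0619  0.0007  0.0203] F [-2.5  0.5  6.3] w 27.6
toolx [ 0. -0. -1.] tooly(rig) [1.     0.0062] toolz(rig) [ 0.0062 -1.    ] j [-0.04  0.44 -0.36  2.09  0.25  0.65 -2.08]
twist to rig 1 [-1.7965e+02  0.0000e+00  1.0000e-02]
twist to rig -1 [ 0.35  0.01 -0.  ]
t: 30.4
ee_pos: [0.5038, 0.1037, 0.029]
eef_rot: [0.483, 0.516, -0.483, 0.516]
ft_force: [2.1, -1.2, -6.7]
grip_width: 0.32
t 30.40 pos [0.5038 0.1037 0.029 ] rig [-0.0618 -0.0058  0.029 ] F [ 2.1 -1.2 -6.7] w 27.4
toolx [-0. -0. -1.] tooly(rig) [1.     0.0057] toolz(rig) [ 0.0057 -1.    ] j [-0.02  0.43 -0.37  2.09  0.24  0.67 -2.06]
twist to rig 1 [-1.7968e+02 -1.0000e-02  3.0000e-02]
twist to rig -1 [0.32 0.02 0.01]
slide tool [ 0.001  -0.0004  0.0935]
```

View pics/s23.png

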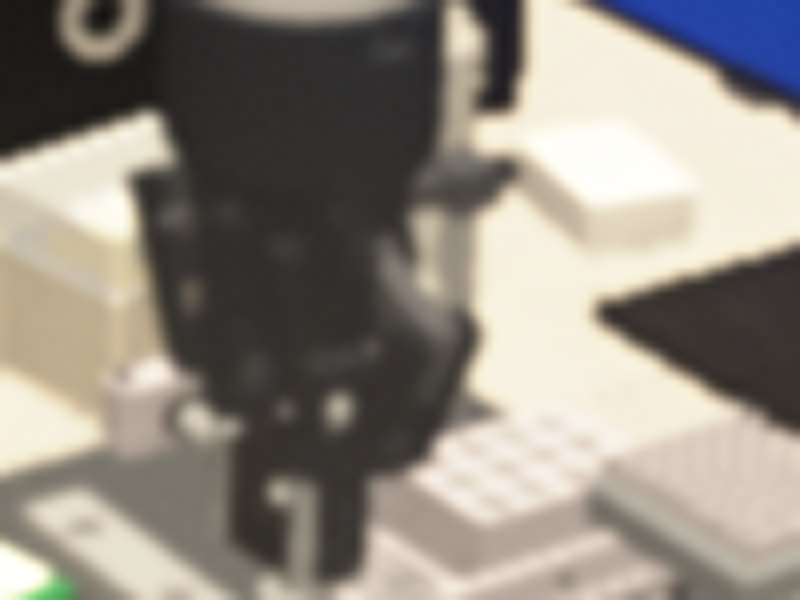

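```bash
python3 -m creep '{"twist":[[0,0,0],[0,0,0],[0,0,0],[0,0,0],[0,0,0],[0,0,0],[0,0,0],[0,0,0]],"slide":[[0,0,0.008],[0,0,0.015],[0,-0.0003,0.018],[0,0,0.018],[0,-0.0003,0.016],[0,0,0.012],[0,0,0.006],[0,0,0]],"jaw":[0,0,0,0,0,0,0,0]}'; python3 -c "
from h import *
st((*w(-.0617,-.0993),.028))
snap('scene','s24',(220,130,320,205),8);snap('top','t24',(200,130,330,228),6)
"
```

```text
t: 31.45
ee_pos: [0.5095, 0.011, 0.0291]
eef_rot: [0.483, 0.516, -0.483, 0.516]
ft_force: [3.7, -0.5, -5.9]
grip_width: 0.32
t 31.45 pos [0.5095 0.011  0.0291] rig [-0.0617 -0.0988  0.0291] F [ 3.7 -0.5 -5.9] w 27.3
toolx [ 0. -0. -1.] tooly(rig) [1.     0.0056] toolz(rig) [ 0.0056 -1.    ] j [ 0.15  0.42 -0.35  2.1   0.23  0.66 -1.87]
twist to rig 1 [-1.7968e+02  1.0000e-02  2.0000e-02]
twist to rig -1 [ 0.32  0.01 -0.01]
slide tool [ 0.0011 -0.      0.0005]
```

View pics/s24.png

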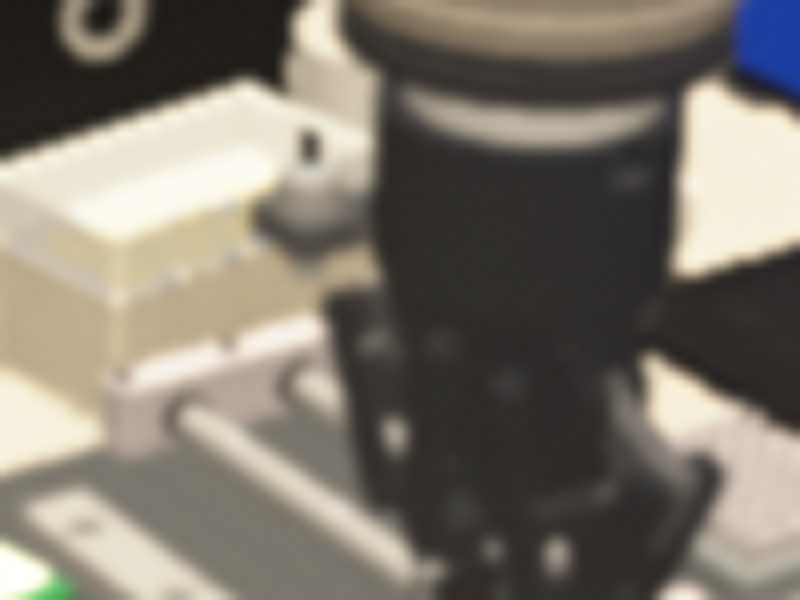

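```bash
python3 -m creep '{"twist":[[0,0,0],[0,0,0],[0,0,0],[0,0,0],[0,0,0],[0,0,0],[0,0,0],[0,0,0]],"slide":[[0,0,0.0005],[0.002,0,0],[0.002,0,0],[0.001,0,0],[0,0,0],[0,0,0],[0,0,0],[0,0,0]],"jaw":[0,0,0,0,0,0,0,0]}'; python3 -c "
from h import *
st()
"
```

```text
t: 32.55
ee_pos: [0.5094, 0.011, 0.0241]
eef_rot: [0.483, 0.516, -0.483, 0.516]
ft_force: [3.4, 2.2, -4.6]
grip_width: 0.318
t 32.55 pos [0.5094 0.011  0.0241] rig [-0.0618 -0.0988  0.0241] F [ 3.4  2.2 -4.6] w 27.1
toolx [ 0.  0. -1.] tooly(rig) [1.     0.0061] toolz(rig) [ 0.0061 -1.    ] j [ 0.14  0.43 -0.35  2.1   0.24  0.65 -1.87]
twist to rig 1 [-1.7965e+02  1.0000e-02 -0.0000e+00]
twist to rig -1 [ 0.35 -0.   -0.01]
```

```bash
python3 -m creep '{"twist":[[0,0,0],[0,0,0],[0,0,0],[0,0,0],[0,0,0],[0,0,0],[0,0,0],[0,0,0]],"slide":[[0,0,-0.0003],[0.002,0,0],[0.0018,0,0],[0,0,0],[0,0,0],[0,0,0],[0,0,0],[0,0,0]],"jaw":[0,0,0,0,0,0.03,0.04,0.046]}'; python3 -c "
from h import *
st()
snap('scene','s26',(220,130,320,205),8)
"
```

```text
t: 33.55
ee_pos: [0.509, 0.0115, 0.0201]
eef_rot: [0.483, 0.517, -0.483, 0.516]
ft_force: [0.4, 0.0, 0.6]
grip_width: 0.534
t 33.55 pos [0.509  0.0115 0.0201] rig [-0.0621 -0.0982  0.0201] F [0.4 0.  0.6] w 45.6
toolx [-0.  0. -1.] tooly(rig) [1.     0.0065] toolz(rig) [ 0.0065 -1.    ] j [ 0.14  0.43 -0.35  2.1   0.24  0.64 -1.87]
twist to rig 1 [-1.7963e+02 -4.0000e-02 -2.0000e-02]
twist to rig -1 [ 0.37 -0.01  0.03]
```

View pics/s26.png

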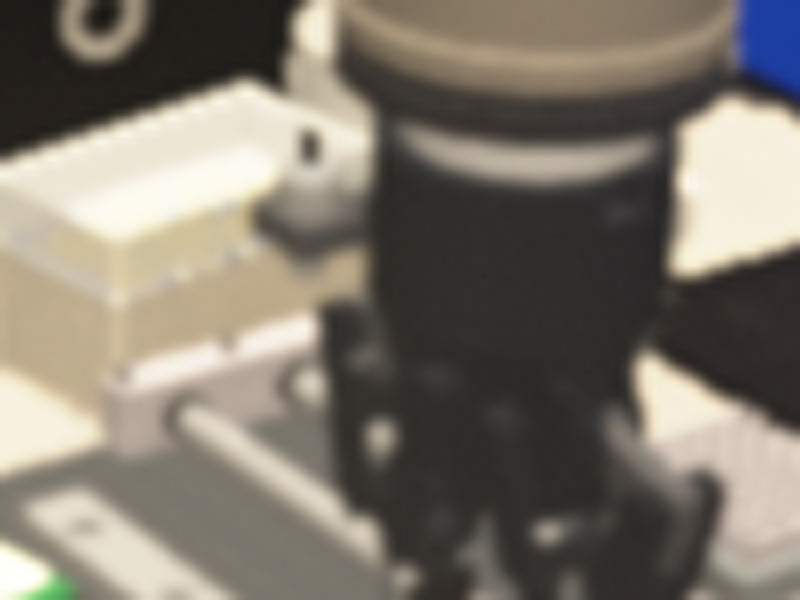

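```bash
python3 -m creep '{"twist":[[0,0,0],[0,0,0],[0,0,0],[0,0,0],[0,0,0],[0,0,0],[0,0,0],[0,0,0]],"slide":[[-0.01,0,0],[-0.03,0,0],[-0.05,0,0],[-0.03,-0.02,-0.02],[0,-0.01,-0.05],[0,-0.01,-0.06],[0,0,-0.06],[0,0,0]],"jaw":[0.046,0.046,0.046,0.046,0.046,0.046,0.046,0.046]}'; python3 -c "
from h import *
st()
snap('scene','s27',(190,90,390,240),4);snap('top','t27',(200,130,330,228),6)
"
```

```text
t: 34.6
ee_pos: [0.4558, 0.2031, 0.1413]
eef_rot: [0.482, 0.518, -0.481, 0.518]
ft_force: [-0.3, -0.3, 0.7]
grip_width: 0.532
t 34.60 pos [0.4558 0.2031 0.1413] rig [-0.1037  0.0962  0.1413] F [-0.3 -0.3  0.7] w 45.4
toolx [ 0.001  0.002 -1.   ] tooly(rig) [0.9999 0.0128] toolz(rig) [ 0.0128 -0.9999] j [-0.09  0.25 -0.52  2.03  0.16  0.89 -2.2 ]
twist to rig 1 [-1.7927e+02  9.0000e-02 -1.8000e-01]
twist to rig -1 [ 0.73 -0.12 -0.06]
```

View pics/s27.png

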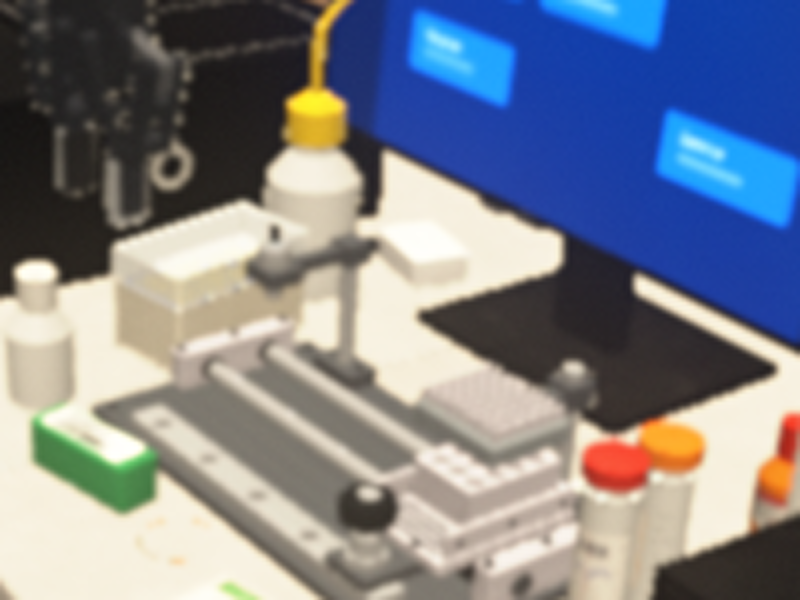

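View pics/t27.png

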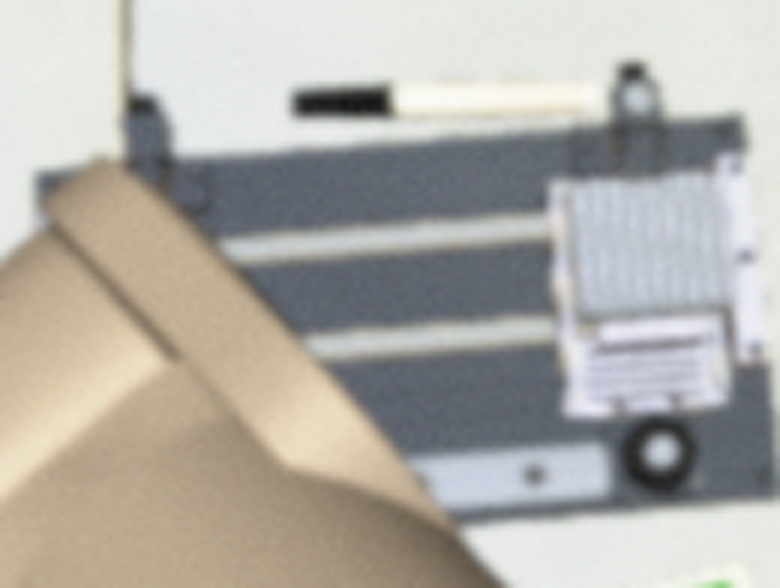

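```bash
python3 -c "
from h import *
t=lambda x,y:(x/6+200-.4,y/6+130-.4)
print('knob',rig(onz('top',t(658,454),.0695)).round(4))
P,e=two((370/4+190-.37,495/4+90-.37),t(658,454)); print('knob2',rig(P).round(4),e)
print('front',[rig(onz('top',t(*p),.067)).round(4) for p in [(600,343),(706,335)]])
for z in (.0665,.0695,.0765): print(z,(proj('scene',np.r_[w(-.0619,-.0995),z])[0]-[190,90])*4)
a=cv2.imread('pics/s27_raw.png')[200:245,265:305]; b=cv2.imread('pics/scene0.png')[183:228,235:275]
f=lambda i:cv2.resize(i,None,fx=9,fy=9,interpolation=2)
cv2.imwrite('pics/cmp3.png',np.hstack([f(a),f(b)]))
s=manip.observe()
"
```

```text
knob [-0.0626 -0.0971  0.0695]
knob2 [-0.0619 -0.0977  0.0686] 0.0015666510152310363
front [array([-0.0146, -0.0781,  0.067 ]), array([-0.0148, -0.122 ,  0.067 ])]
0.0665 [368.9468835  498.71023171]
0.0695 [369.2551679  493.76853834]
0.0765 [369.97797832 482.17810937]
```

View pics/cmp3.png

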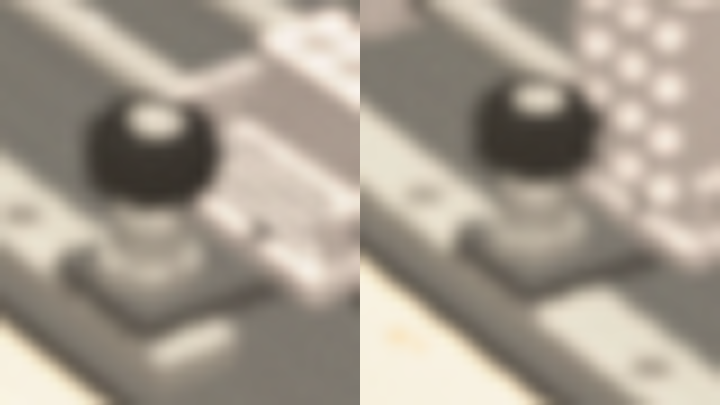

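```bash
python3 -c "
from h import *
a=cv2.imread('pics/scene0.png');b=cv2.imread('pics/s27_raw.png')
d=cv2.absdiff(a,b).max(2); d=cv2.GaussianBlur(d,(3,3),0)
cv2.imwrite('pics/diff.png',np.vstack([np.hstack([cv2.cvtColor((d>40).astype('uint8')*255,cv2.COLOR_GRAY2BGR)[100:320,150:450],b[100:320,150:450]])]))
"
```

```text
(no output)
```

View pics/diff.png

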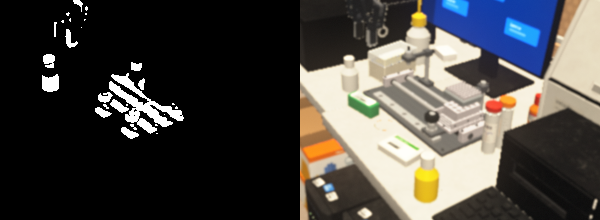

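The only differences from the first picture are the bottle, the carriage with its block and knob, and the arm. The bystanders, lamp and probe have not moved, so I am handing the job in.

```bash
python3 -c "
from plant import manip
print(manip.close_job())"
```

```text
the job is handed in; nothing more can be done
None
```

The job is done and handed in at about 35 s of the 70 s allowed. No verdict was reported.

**What I did**
- I gripped the white bottle by its cap and stood it upright on the bench at about (0.46, 0.31).
- With the carriage still pinned in the middle hole, I pushed the block over the bed edge. It tipped and landed flat, wells up.
- The block came to rest overhanging the edge by about 13 mm, so I pushed it back about 7–8 mm to centre it on the bed.
- I lifted the knob and moved the carriage about 6 mm, then saw that the gripper might come too close to the lamp. I re-pinned it in the middle hole and turned the gripper 90°. Then I lifted the knob again, slid the carriage to the lamp hole at rig y = -100 mm, lowered the knob and let go.

**What the last checks showed**
- **Block:** it is under the rectangular lamp head. Its front edge measures rig x -14.7 mm, so its middle is at about 18 mm against 18.5 mm for the bed.
- **Overhang:** the same reading puts it at 6 to 6.7 mm against the 6 mm allowed. The camera is good to only about 2 mm, so I did not correct it further.
- **Pin:** it looks fully home. The spring force fell as it should while lowering, the gripper let go at its home height, and the knob top triangulates to 68.6 mm against 69.5 mm nominal.
- **Carriage position:** the knob reads rig y -97.1 to -97.7 mm, about 2–3 mm from -100. That is more than the pin's 1 mm of play, so it disagrees slightly; I put it down to camera error.
- **Everything else:** comparing the first and last camera pictures, only the bottle, the carriage with its block and knob, and the arm have moved. Measured forces stayed under 10 N at every reading I took.
- **Fingertip height:** the fingertips appeared about 30 mm higher in the pictures than the reported tool point. I set heights from the pictures instead.

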